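# Fit the heating control board in its card cage

## Robot

A 6-joint arm with a two-finger parallel gripper is mounted at the origin on the work surface. World frame = base frame: x ahead of the robot, y to its left, z up, the work surface at z = 0. Lengths are in m, angles in rad, forces in N, time in s.
With the tool pointing down it reaches from about 0.35 to 0.975 m from the base axis. Payload 4.9 kg.
Tool frame: the origin (TCP) lies midway between the tips of the shut fingers; the grasp point (between the pads) lies manip.grip_depth behind it (manip.grip_depth is the distance from the TCP to the grasp point, in m); z points along the fingers, x is the direction in which the jaws open and shut, and the axes are right-handed (so a half turn about z gives the same grasp; the last joint's range is limited). The gripper opens to 85 mm and grips with 20 to 120 N. Pads are 22 mm wide; open, the fingers measure 114 mm over their backs; the gripper's body (76 mm by 85 mm) begins 54 mm behind the grasp point. The pads swing forward as they close: fully open they stand 13 mm farther back than shut.
Start: joints at [-1.46, 0.053, 1.613, -0, 1.476, -0.119], TCP at [0.142, -0.609, 0.231] pointing down, gripper open.
Joint ranges: [-3.01, 3.01], [-1.01, 2.22], [0.06, 2.58], [-1.02, 4.17], [0.09, 2.62], [-3.14, 3.14]. Speed limits (rad/s): [2.57, 2.57, 3.14, 3.14, 3.14, 3.14].

## Interface

Orientations are given as a unit quaternion [w, x, y, z].
In Python, from plant import state, grab_frame, ticket, manip gives the robot as it stands.
- The arm moves only by the tool carry_out, never from a script. Its argument "moves" is a list that holds one entry, the list of rows, each a list of 7 numbers: the turn, a rotation vector about the tool's x, y, z each as a share of 5 degrees, from -1 to 1, then the shift along the tool's x, y, z each as a share of 0.04 m, from -1 to 1, then the gripper command: -1 is shut, 1 is fully open, values between are in proportion. A call has 1 to 8 rows; each row shifts and turns the commanded pose from where the row before left it, along the tool's axes as they then stand; what a row does not reach is not made up. A row lasts 1/12 s, in which the tool goes at most 41.7 mm and 7.16 degrees, less where a joint would pass 70% of its speed; a pose out of reach is approached as far as the arm can. A call with a number of a shift or a turn outside -1 to 1 is refused whole. A call with a gripper value outside its range is refused whole. The fingers move at their own pace and stop on an object; the grip force is fixed at half the most. Time passes only in rows, so rows that do not move let the fingers close. It gives the time, the measured TCP pose, the force and the opening at its end, in the units of the state.
- state(): the state, without advancing time (a new reading comes with each control period).
- grab_frame(name): name is "side" or "top" or "wrist"; returns a dict with "frame" (400x640x3 uint8, red, green, blue), "z_map" (400x640 float32, m along the optical axis (not along the pixel's ray), 0 where there is no reading), "K" (3x3 intrinsics, pixels), "world_from_camera" (4x4, takes a point from camera to world coordinates); the wrist camera has in their place "hand_eye" (4x4, takes a point from camera to tool coordinates, whose origin is the TCP and whose axes are the tool frame's). Camera axes: x right, y down, z forward; pixel columns grow to the right and rows downward; lengths in m; the calibration is good to about 2 mm. A picture is of the moment at which its call begins: read the wrist's pose just before it.
- ticket.job_done(): hands the job in, once; it reports no verdict.
The state is a dict: "time": time; "joint_pos": joint angles; "joint_vel": joint speeds; "joint_efforts": joint torques, N m; "tool_pos": TCP position; "tool_rot": TCP orientation; "contact_force": force on the tool from outside, world axes, zero at the start; "ft_torque": the same for the moment, N m; "gripper_width": opening from 0.0 (shut) to 1.0 (fully open).
Only numpy, scipy, OpenCV 4.12 (cv2) and the standard library are available. Lean on these libraries where they do the work, as an engineer would, in place of code of your own. Each camera call takes 0.05 s, during which the arm holds its last target.

## Task

Pick up the green control board by its black grip and slide it along the two white card guides of the cage, gold edge first, only until you feel it press lightly, for a moment, on the sprung contact block at the back; do not force it home by hand. Then let go and swing in the two red levers so that they drive the board fully home, and leave both levers shut across its front plate. Leave the other things on the table where they are.

Things in the scene. Friction and masses are not known exactly. Their poses are not given: they have to be found in the camera images.
- cage: Fixed grey open-topped card cage, 166 x 190 mm base, green back wall 60 mm high, side walls 43 mm high. Origin: on the table under the centre of the board when it is home; x = direction of insertion, y left, z up. Two white card guides run along x between the walls (y = +-56.5 mm): see home and mouth. The walls' front ends at x = -55 mm stop the board's front plate.
- home (a point): Where the board's origin lies when fully home: cage frame (0, 0, 30 mm); axes as the cage's. Each guide is a ledge (top z = 30 mm, x = -85 to +70, reaching in to |y| = 46.5 mm) and above it a lip (underside z = 38 mm, x = -52 to +70, in to |y| = 48.5 mm): a slot 8 mm high and 113 mm wide for the board's 4 mm thick, 110 mm wide plate.
- mouth (a point): Front end of the ledges, midway between them: cage frame (-85 mm, 0, 30 mm). From here to x = -55 mm the ledges are open from above, with flared side cheeks up to z = 33 mm, so the board can be laid on them. Lever brackets stand beside them at |y| = 67 to 93 mm, x = -87 to -47 mm, up to z = 30 mm.
- lever_l (a joint): Left (cage +y) red lever, rad: 0 = shut, lying across the board's front plate and pointing to the middle; grows swinging out; 1.57 = pointing along cage -x; starts at 1.75 to 2.15, leaning outwards; stop at 2.3. Vertical hinge at cage (-72, +80 mm). Bar 64 mm long, 10 mm thick, z = 38 to 50 mm. A nose 18 mm from the hinge drives the front plate in over the last 0.7 rad or so.
- lever_r (a joint): Right (cage -y) red lever, the mirror image: hinge at cage (-72, -80 mm); 0 = shut, grows as it swings out. Both hinges are stiff and stay where they are left: swinging takes about 6 N at the post, up to about 12 N while the lever presses the board in.
- lever_l_post (a point): Top centre of the left lever's upright round post: 12 mm diameter, 58 mm from the hinge, z = 48 to 93 mm. Push it sideways to swing the lever; shut, its centre is 13 mm in front of the board's front plate.
- lever_r_post (a point): Top centre of the right lever's post, the mirror image, z = 93 mm.
- contacts (a joint): How far the black sprung contact block at the back of the cage is pushed in, m; 0 = untouched. Spring 1.5 N per mm. The board's leading edge meets it 3 to 12 mm before home, different each time and not measured: feel for it. A light press is 1.5 to 6 N (1 to 4 mm); hold it a moment. It pushes a released board back a few mm, where the levers still catch it.
- board: Loose 0.2 kg control board: green plate 110 x 110 x 4 mm; origin at the centre of its underside; x to its gold leading edge, which goes in first; z up. Aluminium front plate across the other end, x = -55 to -59, 132 mm wide, z = 4 to 30 mm. Black grip rib 34 mm (x) by 16 mm (y), z = 4 to 44 mm, centred at x = -10 mm. Small parts up to 16 mm high. Starts flat on the mat.
- grip (a point): Point on the rib to grip the board, board frame (-10, 0, 34 mm), 10 mm below the rib's top; the fingers close along the board's y.
- mat: Fixed blue mat, 200 x 180 x 4 mm, on which the board starts. Origin at the centre of its underside.
- driver: Screwdriver lying on the table, bystander; up to about 30 mm high; origin on its underside, at mid-length.
- tape: Yellow roll of tape lying flat, 90 mm across, 22 mm high, bystander; origin at the centre of its underside.
- tray: Clear parts tray, 140 x 100 x 35 mm, bystander; origin at the centre of its underside.
- mug: Blue mug, 80 mm across, 90 mm high, bystander; origin at the centre of its underside.
- wrench: Steel wrench lying flat, bystander; origin on its underside.
There are look-alikes about, which are no part of the job. What is shaped like the board but purple is not meant.

How it is judged:
On the way, in this order (a step that is already met when the one before it is completed fails the run):
1. with both levers still open, the board presses the contact block in by at least 1 mm (value of joint each of lever_l, lever_r above 1.2 rad and value of joint contacts above 0.001 m and distance between board and home below 0.015 m), for 0.2 s.
2. both levers are shut and the board is fully home (value of joint each of lever_l, lever_r below 0.15 rad and x of board in the frame of home above -0.003 m and distance between board and home below 0.006 m and angle between the x axis of board and the x axis of cage, either way round below 0.06 rad), for 0.2 s.
At the end, for the whole second after the job is handed in: The board is fully home in the guides (within 3 mm in depth, its origin within 6 mm of home, straight within 0.06 rad), both levers are shut (within 0.15 rad), and the board is released and at rest (all of step 2 and linear speed of board below 0.02 m/s and contact force between the fingers and board below 0.1 N); the robot touches nothing.
It fails at once if the contact block is pushed in more than 4.5 mm (about 7 N) while both levers are still open: the board is being forced home by hand (value of joint each of lever_l, lever_r above 1.2 rad and value of joint contacts above 0.0045 m).
It fails at once if the board is forced against the cage with more than 25 N while both levers are open (value of joint each of lever_l, lever_r above 1.2 rad and contact force between board and cage above 25 N).
It fails at once if a bystander is moved by more than 30 mm (distance of any of driver, tape, mug, tray, wrench from where it was at the start of the episode above 0.03 m).
It also fails if it takes over 72 s, if anything falls off the work surface, if the arm or the gripper's body presses on something with over 40 N, if the wrist force passes 120 N, or if a joint passes its speed limit or range.

## Working session

There is one attempt and no reset: what is moved stays moved. The work goes in short steps, Python scripts to look and compute and a tool call to move; the robot and the scene stay as the last step left them, time stands still between calls to the robot, and variables do not carry over. Pictures are saved under pics/ and viewed, and the job is handed in when it is done.

Besides the shell and the picture viewer there is one more tool, called after "Emit:" as name(argument=value, ...) on one line, values as JSON. carry_out: Moves the arm, as the interface text tells. Shift numbers are shares of 0.04 m and turn numbers shares of 5 degrees, none past 1 either way. Its arguments: {"type":"object","properties":{"moves":{"type":"array"}},"required":["moves"]}

```bash
ls; mkdir -p pics
python3 - <<'E'
from plant import state, grab_frame, ticket, manip
import cv2,numpy as np
print(state()); print([ (a,getattr(manip,a)) for a in dir(manip) if not a.startswith('_')])
for n in ['top','side']:
    f=grab_frame(n); cv2.imwrite(f'pics/{n}0.png',f['frame'][:,:,::-1]); np.savez(f'{n}0.npz',**f); print(f['K'],f['world_from_camera'])
E
```

```text
pics
{'time': 0.0, 'joint_pos': array([-1.46002099e+00,  5.33519469e-02,  1.61429021e+00, -3.84541883e-06,
        1.47598047e+00, -1.19008048e-01]), 'joint_vel': array([ 1.14457988e-03,  9.18486588e-05, -2.22163326e-04,  4.15866565e-04,
        9.93222322e-04, -8.04626917e-04]), 'joint_efforts': array([ 7.23833764e-04, -3.93682694e+01, -3.70170772e+01, -5.08191386e-05,
        6.98800446e-03, -5.40031678e-06]), 'tool_pos': array([ 0.14227999, -0.60795697,  0.23006832]), 'tool_rot': array([-7.19305547e-04,  7.83506763e-01, -6.21382428e-01, -7.16103525e-04]), 'contact_force': array([ 0.15150505, -1.15772598, -0.52163658]), 'ft_torque': array([-0.02533299, -0.04898316, -0.03095409]), 'gripper_width': 0.9980166080732383}
[('IKError', <class 'plant.IKError'>), ('grip_depth', 0.0187)]
[[475.01371804   0.         321.09799707]
 [  0.         475.01371804 202.72632439]
 [  0.           0.           1.        ]] [[-0.00540239 -0.98751904  0.15740697  0.28773311]
 [-0.99989392  0.00320529 -0.01420858 -0.03850517]
 [ 0.01352671 -0.15746703 -0.9874316   1.42232406]
 [ 0.          0.          0.          1.        ]]
[[481.16796501   0.         315.49702601]
 [  0.         481.16796501 194.8931488 ]
 [  0.           0.           1.        ]] [[-0.81928917 -0.40109746  0.40973904 -0.11019578]
 [-0.57317953  0.55399649 -0.60378234  0.87191464]
 [ 0.01518158 -0.72952636 -0.68378418  1.13370262]
 [ 0.          0.          0.          1.        ]]
```

View pics/top0.png

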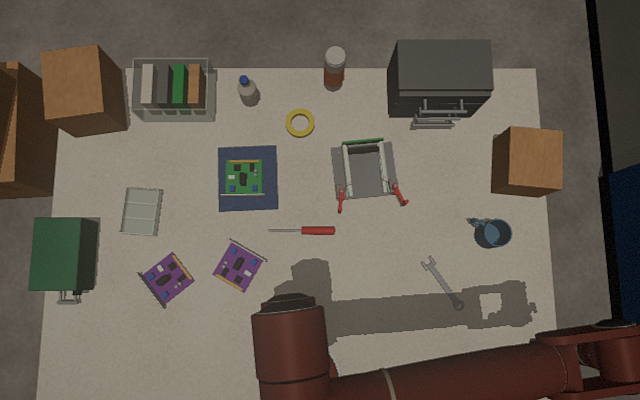

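View pics/side0.png

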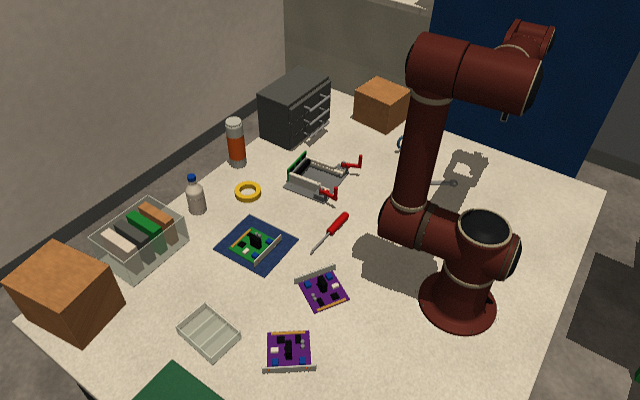

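The green board on the blue mat is at top px (244,177), with its gold edge up at row 161 and its plate at about row 196. It could be mistaken for the purple boards at (168,280) and (240,266), or the green slab in the bin at (180,85). I choose (244,177). The cage is at (364,170), with the levers at (341,198) and (400,193). Next I'll look at a close crop.

```bash
cat > h.py <<'E'
import numpy as np,cv2
def pc(f):
    K=f['K'];z=f['z_map'];h,w=z.shape;u,v=np.meshgrid(np.arange(w),np.arange(h))
    p=np.stack([(u-K[0,2])/K[0,0]*z,(v-K[1,2])/K[1,1]*z,z],-1)
    T=f['world_from_camera'];P=p@T[:3,:3].T+T[:3,3];P[z==0]=np.nan;return P
E
python3 - <<'E'
from h import *
f=dict(np.load('top0.npz'));P=pc(f)
im=f['frame'][:,:,::-1]
a=cv2.resize(im[135:220,205:425],None,fx=3.6,fy=3.6,interpolation=cv2.INTER_CUBIC)
cv2.imwrite('pics/crop.png',a)
z=P[...,2]
b=z[135:220,205:425]
cv2.imwrite('pics/cropz.png',cv2.resize(np.uint8(np.clip(np.nan_to_num(b)*2500,0,255)),None,fx=3.6,fy=3.6,interpolation=cv2.INTER_NEAREST))
for u,v in [(244,177),(243,180),(220,149),(365,170),(362,141),(341,210),(403,200)]: print(u,v,P[v,u])
E
```

```text
244 177 [0.58433254 0.16865309 0.04820356]
243 180 [0.57576529 0.17174062 0.04604443]
220 149 [0.68097646 0.24995302 0.00722917]
365 170 [ 0.61376785 -0.19336316  0.00866871]
362 141 [ 0.68992255 -0.18051179  0.06066179]
341 210 [ 0.47831032 -0.11370189  0.09517666]
403 200 [ 0.51341397 -0.29826664  0.05246129]
```

View pics/crop.png

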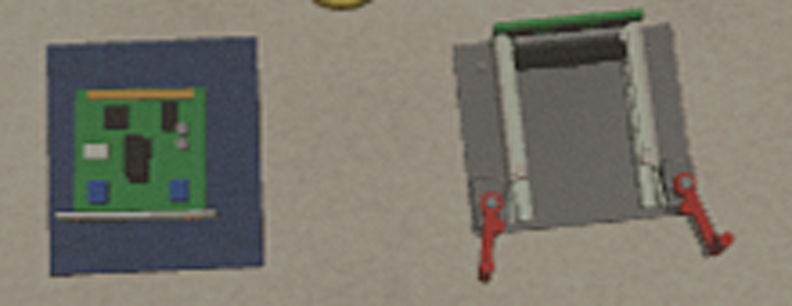

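View pics/cropz.png

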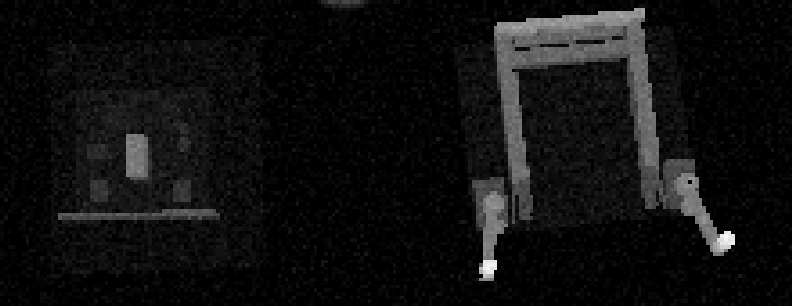

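The crop shows the green plate with its gold edge up, the front plate down, and the black rib at crop (138,158). The cage is yawed by a few degrees. Both levers are open, with posts at crop (487,268) and (725,240). Now the numeric fits.

```bash
cat >> h.py <<'E'
def rect(m,P):
    q=P[m][:,:2].astype(np.float32); r=cv2.minAreaRect(q*1000); return r,len(q),np.median(P[m],0)
def sel(P,x0,x1,y0,y1,z0,z1):
    return (P[...,0]>x0)&(P[...,0]<x1)&(P[...,1]>y0)&(P[...,1]<y1)&(P[...,2]>z0)&(P[...,2]<z1)
E
python3 - <<'E'
from h import *
f=dict(np.load('top0.npz'));P=pc(f)
print('table bias',np.nanmedian(P[235:250,350:420,2]))
m=sel(P,.54,.63,.14,.2,.04,.06);print('rib',rect(m,P),P[m].mean(0))
m=sel(P,.47,.54,.08,.26,.022,.045);q=P[m];print('plate',rect(m,P));c=np.polyfit(q[:,1],q[:,0],1);print(c)
hsv=cv2.cvtColor(f['frame'],cv2.COLOR_RGB2HSV)
g=(hsv[...,0]>45)&(hsv[...,0]<75)&(hsv[...,1]>110)
m=g&sel(P,.5,.68,.08,.26,0,.03);print('green',rect(m,P))
m=sel(P,.6,.76,-.32,-.1,.053,.07);print('back',rect(m,P))
q=P[m];print(np.polyfit(q[:,1],q[:,0],1))
m=sel(P,.52,.66,-.32,-.1,.037,.05);q=P[m]
for s in (0,1):
    k=q[(q[:,1]>-.19) if s==0 else (q[:,1]<-.19)];print(np.polyfit(k[:,0],k[:,1],1),len(k),k.min(0),k.max(0))
m=sel(P,.4,.62,-.4,-.05,.08,.11)
q=P[m]
for s in (0,1):
    k=q[(q[:,1]>-.2) if s==0 else (q[:,1]<-.2)];print('post',k.mean(0),len(k),k.min(0),k.max(0))
m=sel(P,.6,.8,.0,.13,.0155,.03);print('tape',rect(m,P))
E
```

```text
table bias 0.0001466399876246527
rib (((583.1632080078125, 173.31683349609375), (33.746707916259766, 14.634480476379395), 0.5586565136909485), 69, array([0.58300399, 0.17432056, 0.04766473])) [0.58283829 0.17344739 0.04754216]
plate (((536.26806640625, 172.82827758789062), (6.70402717590332, 129.4418182373047), 0.15781165659427643), 91, array([0.53563563, 0.17298104, 0.03262204]))
[-0.02135876  0.53945842]
green (((594.41064453125, 175.9752197265625), (103.76972961425781, 106.57910919189453), 0.4188956916332245), 386, array([0.5844947 , 0.17083218, 0.00875508]))
back (((692.6333618164062, -183.6898956298828), (11.1513090133667, 119.8019027709961), 5.7288432121276855), 124, array([ 0.6925473 , -0.18654761,  0.05868908]))
[-0.09681408  0.67467417]
[-0.07159331 -0.09068561] 172 [ 0.52055304 -0.1469852   0.03711756] [ 0.65990085 -0.10862212  0.04996677]
[ 0.37571421 -0.47964942] 176 [ 0.52017045 -0.29675072  0.0370034 ] [ 0.65862474 -0.23551113  0.04996183]
post [ 0.48315234 -0.11216188  0.09334785] 15 [ 0.47831032 -0.11682178  0.08620138] [ 0.48739715 -0.10806625  0.09801971]
post [ 0.50380804 -0.30018692  0.09109572] 18 [ 0.49952119 -0.30512916  0.08276335] [ 0.50978637 -0.29425364  0.09880327]
tape (((759.18505859375, 24.579238891601562), (81.50281524658203, 46.17102813720703), 0.1979304552078247), 204, array([0.75757664, 0.02925586, 0.02251757]))
```

```bash
cat >> h.py <<'E'
from scipy.spatial.transform import Rotation as R
def pose():
    from plant import state
    s=state();q=s['tool_rot'];return np.array(s['tool_pos']),R.from_quat([q[1],q[2],q[3],q[0]]),s
def plan(tgt,yaw):
    """units needed: turn about tool axes (5deg) and shift in tool axes after the turn / before (0.04m). yaw = world angle of board x (tool x = -board y)"""
    p,r,s=pose()
    bx=np.array([np.cos(yaw),np.sin(yaw),0]);by=np.array([-np.sin(yaw),np.cos(yaw),0])
    Rt=R.from_matrix(np.stack([-by,-bx,[0,0,-1]],1))
    rv=(r.inv()*Rt).as_rotvec()/np.radians(5)
    d=np.array(tgt)-p
    print('t',s['time'],'pos',p.round(4),'f',s['contact_force'].round(2),'gw',round(s['gripper_width'],3))
    print('turn units',rv.round(2),'shift now-axes',(r.inv().apply(d)/.04).round(2),'shift tgt-axes',(Rt.inv().apply(d)/.04).round(2))
def wcloud():
    from plant import grab_frame
    p,r,s=pose();f=grab_frame('wrist');T=np.eye(4);T[:3,:3]=r.as_matrix();T[:3,3]=p
    f['world_from_camera']=T@f['hand_eye'];return f
E
python3 - <<'E'
from h import *
f=wcloud();print(f['hand_eye'].round(3),f['K'])
plan([.50,-.2,.35],.097)
plan([.583,.1735,.35],.01)
E
```

```text
[[ 1.     0.001  0.001  0.001]
 [-0.002  0.947  0.322 -0.083]
 [-0.001 -0.322  0.947 -0.143]
 [ 0.     0.     0.     1.   ]] [[276.83642387   0.         318.60901005]
 [  0.         276.83642387 196.53779205]
 [  0.           0.           1.        ]]
t 0.15 pos [ 0.1423 -0.6081  0.2303] f [-0.15  0.98 -0.01] gw 1.0
turn units [-0.    0.02  1.52] shift now-axes [ -7.9  -11.03  -2.98] shift tgt-axes [-9.29 -9.89 -2.99]
t 0.15 pos [ 0.1423 -0.6081  0.2303] f [-0.15  0.98 -0.01] gw 1.0
turn units [-0.    0.02  2.52] shift now-axes [-16.52 -15.18  -2.96] shift tgt-axes [-19.43 -11.21  -2.99]
```

Emit:
carry_out(moves=[[[0,0,0.76,0,0,-0.9,1],[0,0,0.76,0,0,-0.9,1],[0,0,0,-0.6,-0.78,0,1],[0,0,0,-0.6,-0.78,0,1],[0,0,0,-0.6,-0.78,0,1],[0,0,0,-0.6,-0.78,0,1],[0,0,0,-0.6,-0.78,0,1],[0,0,0,-0.6,-0.78,0,1]]])

```text
time: 0.82
tool_pos: [0.3156, -0.4455, 0.303]
tool_rot: [-0.0, 0.74, -0.672, -0.0]
contact_force: [0.3, -0.4, -0.1]
gripper_width: 1.0
```

Emit:
carry_out(moves=[[[0,0,0,-0.6,-0.78,0,1],[0,0,0,-0.6,-0.78,0,1],[0,0,0,-0.6,-0.78,0,1],[0,0,0,-0.6,-0.78,0,1],[0,0,0,-0.6,-0.78,0,1],[0,0,0,-0.6,-0.78,0,1],[0,0,0,-0.6,-0.78,0,1],[0,0,0,-0.6,-0.78,0,1]]])

```text
time: 1.48
tool_pos: [0.5455, -0.23, 0.303]
tool_rot: [0.0, 0.741, -0.672, -0.0]
contact_force: [1.0, -0.2, 0.1]
gripper_width: 1.002
```

Emit:
carry_out(moves=[[[0,0,0,-0.5,-0.7,0,1],[0,0,0,-0.5,-0.5,0,1],[0,0,0,0,0,0,1],[0,0,0,0,0,0,1],[0,0,0,0,0,0,1]]])

```text
time: 1.9
tool_pos: [0.588, -0.1876, 0.3029]
tool_rot: [0.0, 0.741, -0.672, -0.0]
contact_force: [-0.5, -0.5, 0.4]
gripper_width: 0.997
```

Run:
```python
from h import *
plan([.6,-.18,.3],.097)
f=wcloud();np.savez('w1.npz',**f);cv2.imwrite('pics/w1.png',f['frame'][:,:,::-1])
```

```text
t 1.9 pos [ 0.588  -0.1876  0.3029] f [-0.51 -0.55  0.39] gw 0.997
turn units [ 0.01 -0.    0.  ] shift now-axes [-0.16 -0.32  0.07] shift tgt-axes [-0.16 -0.32  0.07]
```

View pics/w1.png

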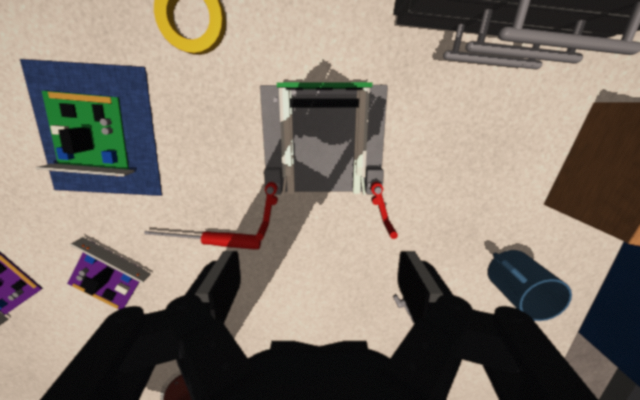

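The wrist view shows the cage squarely, with the back wall at (325,85), walls down columns 287 and 362, hinges at (270,190) and (377,190), and posts near (258,243) and (393,235). Next: fit the cage pose.

```bash
cat > hm.py <<'E'
from h import *
import sys
def heightmap(P,F,cx,cy,yaw,name,xr=(-.16,.12),yr=(-.13,.13),res=.001):
    c,s=np.cos(yaw),np.sin(yaw)
    d=P-np.array([cx,cy,0]);X=c*d[...,0]+s*d[...,1];Y=-s*d[...,0]+c*d[...,1]
    return X,Y,P[...,2]
E
python3 - <<'E'
from hm import *
f=dict(np.load('w1.npz'));P=pc(f);yaw=.097
X,Y,Z=heightmap(P,f,.60,-.19,yaw,'')
def S(x0,x1,y0,y1,z0,z1):
    m=(X>x0)&(X<x1)&(Y>y0)&(Y<y1)&(Z>z0)&(Z<z1);return X[m],Y[m],Z[m]
print('table',np.nanmedian(S(-.3,.0,-.2,.2,-.03,.02)[2]))
# height profiles
for z0,z1 in [(.052,.07),(.036,.048),(.08,.1),(.024,.034)]:
    x,y,z=S(-.17,.14,-.15,.15,z0,z1)
    print(z0,len(x),np.percentile(x,[1,50,99]).round(4),np.percentile(y,[1,50,99]).round(4))
x,y,z=S(.02,.14,-.15,.15,.053,.07);print('back',len(x),np.polyfit(y,x,1),x.min(),x.max(),y.min(),y.max())
for sg in (1,-1):
    x,y,z=S(-.04,.06,-.1,.1,.037,.049);k=y*sg>0;print('wall',sg,np.polyfit(x[k],y[k],1),np.percentile(y[k],[2,50,98]).round(4),z[k].mean())
    x,y,z=S(-.2,0,-.2,.2,.083,.1);k=y*sg>0;print('post',x[k].mean(),y[k].mean(),z[k].mean(),k.sum(),np.ptp(x[k]),np.ptp(y[k]))
# orth image
res=.0005;W=640;H=600
hm=np.zeros((H,W,3),np.uint8)
C=f['frame'][:,:,::-1]
from scipy.interpolate import griddata
m=(np.abs(Y)<.16)&(X>-.17)&(X<.14)&np.isfinite(Z)
gx,gy=np.meshgrid(.16-np.arange(W)*res,.13-np.arange(H)*res)
out=[griddata((Y[m],X[m]),C[...,i][m].astype(float),(gx,gy),method='nearest') for i in range(3)]
cv2.imwrite('pics/orth1.png',np.stack(out,-1).astype(np.uint8))
zz=griddata((Y[m],X[m]),Z[m],(gx,gy),method='nearest')
cv2.imwrite('pics/orthz1.png',cv2.applyColorMap(np.uint8(np.clip(zz*2500,0,255)),cv2.COLORMAP_JET))
E
```

```text
table 6.845559660639822e-05
0.052 828 [-0.1067  0.0909  0.0958] [-0.1042 -0.003   0.0882]
0.036 2773 [-0.07    0.0646  0.0868] [-0.0797 -0.0048  0.0724]
0.08 165 [-0.1138 -0.1052 -0.1006] [-0.1082 -0.0974  0.0912]
0.024 1445 [-0.1621 -0.0399  0.0899] [-0.0958  0.0425  0.1463]
back 648 [-0.00338975  0.0920707 ] 0.08727529754927665 0.09585647871421639 -0.06505067799043293 0.05784528270896216
wall 1 [0.00056041 0.05034993] [0.0441 0.0504 0.0568] 0.04283921346382711
post -0.10744992298966478 0.0859161142965565 0.09066685421685473 76 0.012039652529841322 0.011165019583364175
wall -1 [ 0.00480534 -0.05915143] [-0.0656 -0.0591 -0.0529] 0.04292609863310569
post -0.10490960051696654 -0.10243582064246012 0.09112314410941053 75 0.011043952890238684 0.01102448806685942
```

View pics/orth1.png

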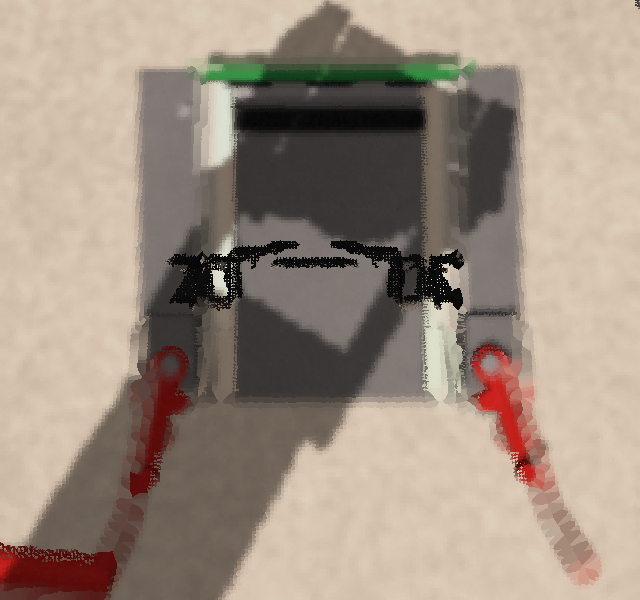

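View pics/orthz1.png

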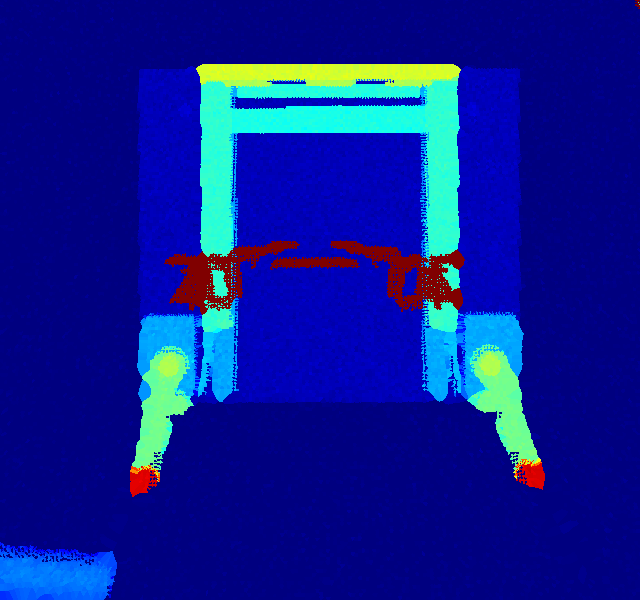

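Cage origin is about (0.620, -0.193) with yaw about 0.099. Levers are at roughly 1.76 and 1.89 rad. Moving over the board for a close check.

Emit:
carry_out(moves=[[[0,0,0.5,-1,0,0.3,0],[0,0,0.5,-1,0,0.3,0],[0,0,0,-1,0,0.3,0],[0,0,0,-1,0,0.3,0],[0,0,0,-1,0,0.3,0],[0,0,0,-1,0,0.3,0],[0,0,0,-1,0,0,0],[0,0,0,-1,0,0,0]]])

```text
time: 2.62
tool_pos: [0.5789, 0.1321, 0.2304]
tool_rot: [0.001, 0.71, -0.704, -0.0]
contact_force: [1.1, 0.4, 0.5]
gripper_width: 0.497
```

Emit:
carry_out(moves=[[[0,0,0,-0.9,0.3,0.3,0],[0,0,0,0,0.3,0.3,0],[0,0,0,0,0,0,0],[0,0,0,0,0,0,0],[0,0,0,0,0,0,0]]])

```text
time: 3.03
tool_pos: [0.5565, 0.1661, 0.2083]
tool_rot: [-0.0, 0.71, -0.704, 0.001]
contact_force: [-0.3, -0.2, 0.8]
gripper_width: 0.501
```

Run:
```python
from h import *
plan([.583,.1735,.20],.01)
f=wcloud();np.savez('w2.npz',**f);cv2.imwrite('pics/w2.png',f['frame'][:,:,::-1]);P=pc(f)
m=sel(P,.54,.63,.14,.21,.042,.06);print('rib',rect(m,P),P[m].mean(0))
m=sel(P,.51,.56,.08,.26,.028,.045);q=P[m];print('plate',rect(m,P),np.polyfit(q[:,1],q[:,0],1))
hsv=cv2.cvtColor(f['frame'],cv2.COLOR_RGB2HSV)
g=(hsv[...,0]>45)&(hsv[...,0]<75)&(hsv[...,1]>110)
m=g&sel(P,.5,.68,.08,.26,0,.013);print('green',rect(m,P))
g=(hsv[...,0]>12)&(hsv[...,0]<30)&(hsv[...,1]>110)
m=g&sel(P,.6,.68,.08,.26,0,.03);q=P[m];print('gold',rect(m,P),np.polyfit(q[:,1],q[:,0],1))
m=sel(P,.53,.65,.12,.23,.012,.028)
import scipy.ndimage as nd
l,n=nd.label(m)
for i in range(1,n+1):
    if (l==i).sum()>25: print('part',P[l==i].min(0).round(3),P[l==i].max(0).round(3))
```

```text
t 3.0333 pos [0.5565 0.1661 0.2083] f [-0.27 -0.24  0.78] gw 0.501
turn units [-0.02 -0.   -0.03] shift now-axes [-0.18 -0.66  0.21] shift tgt-axes [-0.18 -0.66  0.21]
rib (((583.0176391601562, 173.32752990722656), (33.741336822509766, 14.60706615447998), 0.4875037372112274), 432, array([0.58362042, 0.1731945 , 0.0477543 ])) [0.58359347 0.17319271 0.04770572]
plate (((535.6035766601562, 172.2213134765625), (6.161449432373047, 131.54449462890625), 1.3075425624847412), 460, array([0.53693669, 0.16926708, 0.03341801])) [-0.01370004  0.53911384]
green (((593.21484375, 172.79177856445312), (109.9404067993164, 110.77442169189453), 0.8832358717918396), 5623, array([0.59623289, 0.17122077, 0.00794187]))
gold (((642.8775634765625, 173.62464904785156), (7.744537353515625, 88.90078735351562), 0.6817296743392944), 542, array([0.64327578, 0.17473564, 0.0089233 ])) [-0.01329241  0.64554869]
part [0.615 0.194 0.012] [0.628 0.203 0.014]
part [0.607 0.133 0.012] [0.618 0.145 0.02 ]
part [0.594 0.133 0.012] [0.603 0.142 0.02 ]
part [0.587 0.2   0.012] [0.599 0.219 0.018]
part [0.549 0.199 0.012] [0.567 0.214 0.022]
part [0.55  0.131 0.012] [0.568 0.146 0.022]
part [0.537 0.12  0.012] [0.539 0.23  0.028]
```

View pics/w2.png

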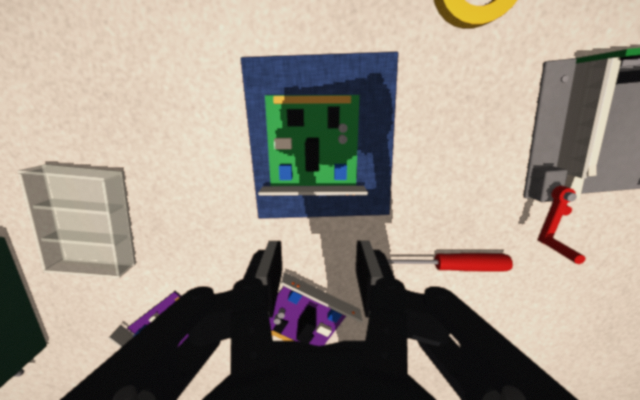

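The choice is confirmed: a green board with a gold edge on the far side (312,100), its plate at (313,190) and the rib at (312,153). Descending onto the rib.

Emit:
carry_out(moves=[[[0,0,-0.06,-0.17,-0.67,0.5,-0.25],[0,0,0,0,0,0.9,-0.25],[0,0,0,0,0,0.9,-0.25],[0,0,0,0,0,0.9,-0.25],[0,0,0,0,0,0,-0.25],[0,0,0,0,0,0,-0.25]]])

```text
time: 3.58
tool_pos: [0.5816, 0.1734, 0.078]
tool_rot: [0.002, 0.712, -0.702, -0.001]
contact_force: [0.4, 0.6, -0.1]
gripper_width: 0.374
```

Run:
```python
from h import *
plan([.5833,.1733,.022],.013)
f=wcloud();cv2.imwrite('pics/w3.png',f['frame'][:,:,::-1])
```

```text
t 3.5833 pos [0.5816 0.1734 0.078 ] f [ 0.43  0.58 -0.14] gw 0.374
turn units [ 0.05 -0.01  0.  ] shift now-axes [ 0.   -0.05  1.4 ] shift tgt-axes [ 0.   -0.04  1.4 ]
```

View pics/w3.png

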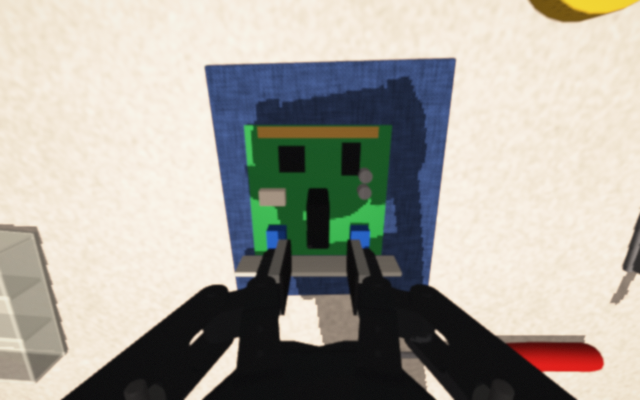

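The rib at (318,218) is centred in the finger gap (290–347). Going down to grip.

Emit:
carry_out(moves=[[[0.05,0,0,0,-0.05,0.5,-0.25],[0,0,0,0,0,0.5,-0.25],[0,0,0,0,0,0.4,-0.25],[0,0,0,0,0,0,-0.25],[0,0,0,0,0,0,-1],[0,0,0,0,0,0,-1],[0,0,0,0,0,0,-1],[0,0,0,0,0,0,-1]]])

```text
time: 4.3
tool_pos: [0.587, 0.1751, 0.0269]
tool_rot: [-0.004, 0.712, -0.702, 0.003]
contact_force: [-0.8, -0.3, 6.9]
gripper_width: 0.177
```

Emit:
carry_out(moves=[[[0,0,0,0,0,0,-1],[0,0,0,0,0,0,-1],[0,0,0,0,0,0,-1],[0,0,0,0,0,0,-1]]])

```text
time: 4.63
tool_pos: [0.587, 0.175, 0.0269]
tool_rot: [-0.004, 0.712, -0.702, 0.003]
contact_force: [-0.4, -1.5, 7.0]
gripper_width: 0.172
```

Run:
```python
from h import *
plan([.5833,.1733,.022],.013)
```

```text
t 4.6333 pos [0.587  0.175  0.0269] f [-0.36 -1.51  6.99] gw 0.172
turn units [-0.11  0.01  0.02] shift now-axes [0.04 0.09 0.12] shift tgt-axes [0.04 0.09 0.12]
```

Emit:
carry_out(moves=[[[0,0,0,0,0,-0.5,-1],[0,0,0,0,0,-1,-1],[0,0,0,0,0,-1,-1],[0,0,0,0,0,0,-1],[0,0,0,0,0,0,-1],[0,0,0,0,0,0,-1]]])

```text
time: 5.13
tool_pos: [0.5839, 0.1748, 0.1235]
tool_rot: [-0.002, 0.712, -0.702, 0.002]
contact_force: [0.1, 0.5, -2.4]
gripper_width: 0.175
```

Run:
```python
from h import *
plan([.5833,.1733,.122],.013)
f=wcloud();np.savez('w4.npz',**f);cv2.imwrite('pics/w4.png',f['frame'][:,:,::-1])
P=pc(f);p,r,s=pose()
T=r.inv().apply((P-p).reshape(-1,3)).reshape(P.shape)
hsv=cv2.cvtColor(f['frame'],cv2.COLOR_RGB2HSV)
g=(hsv[...,0]>40)&(hsv[...,0]<80)&(hsv[...,1]>90)&(np.abs(T[...,2]-.02)<.03)
q=T[g];A=np.c_[q[:,:2],np.ones(len(q))];
for _ in range(4):
    c=np.linalg.lstsq(A,q[:,2],rcond=None)[0];k=np.abs(A@c-q[:,2])<.002;A=A[k];q=q[k]
print('board plane z_tool=',c,len(q)); print(cv2.minAreaRect((q[:,:2]*1000).astype(np.float32)))
f=__import__('plant').grab_frame('side');cv2.imwrite('pics/s4.png',cv2.resize(f['frame'][150:310,180:420,::-1],None,fx=3.3,fy=3.3,interpolation=cv2.INTER_CUBIC))
```

```text
t 5.1333 pos [0.5839 0.1748 0.1235] f [ 0.12  0.48 -2.37] gw 0.175
turn units [-0.05  0.    0.02] shift now-axes [0.04 0.02 0.04] shift tgt-axes [0.04 0.01 0.04]
board plane z_tool= [-0.00068728 -0.00638311  0.01743104] 13897
((0.7497329711914062, -11.635326385498047), (101.12923431396484, 110.20531463623047), 89.74954223632812)
```

View pics/w4.png

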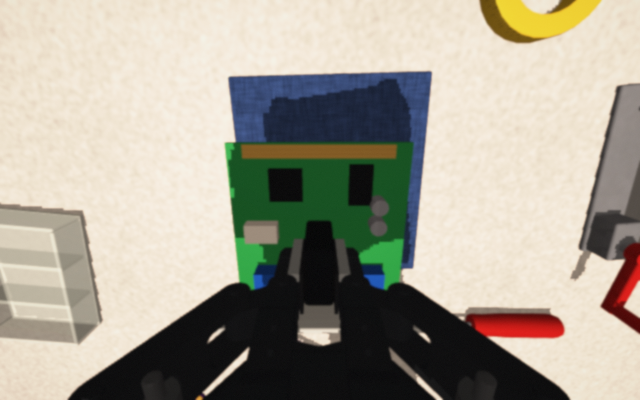

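View pics/s4.png

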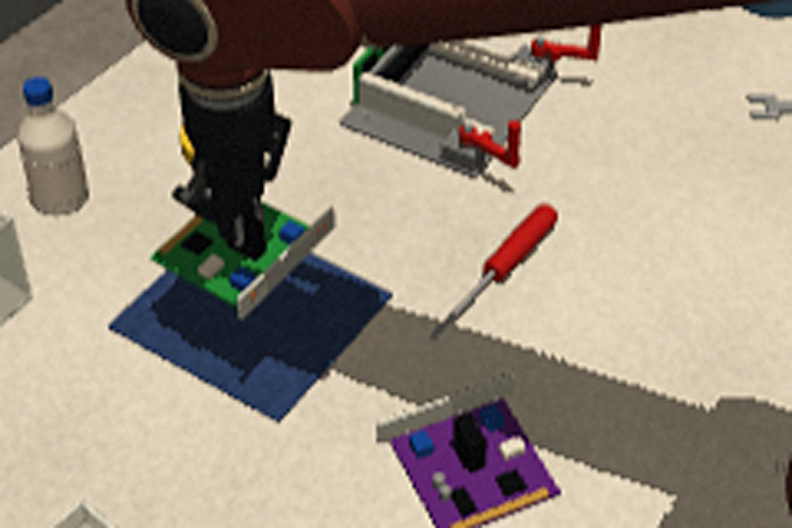

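The board is held level: its plane slopes under 0.4°, its underside is 21.4 mm below the TCP, and its origin is about 7 mm ahead. Moving high to a point in front of the cage mouth.

Emit:
carry_out(moves=[[[0,0,-0.5,0,0,-0.6,-1],[0,0,-0.5,0,0,-0.6,-1],[0,0,0,0.46,0.15,0,-1],[0,0,0,0.92,0.3,0,-1],[0,0,0,0.92,0.3,0,-1],[0,0,0,0.92,0.3,0,-1],[0,0,0,0.92,0.3,0,-1],[0,0,0,0.92,0.3,0,-1]]])

```text
time: 5.9
tool_pos: [0.537, -0.0346, 0.1688]
tool_rot: [-0.0, 0.743, -0.67, -0.0]
contact_force: [-0.3, -0.7, -2.2]
gripper_width: 0.174
```

Emit:
carry_out(moves=[[[0,0,0,0.92,0.3,0,-1],[0,0,0,0.92,0.3,0,-1],[0,0,0,0.92,0.3,0,-1],[0,0,0,0.92,0.3,0,-1],[0,0,0,0.46,0.2,0,-1],[0,0,0,0,0,0,-1],[0,0,0,0,0,0,-1],[0,0,0,0,0,0,-1]]])

```text
time: 6.57
tool_pos: [0.4995, -0.2029, 0.1694]
tool_rot: [-0.001, 0.742, -0.67, 0.0]
contact_force: [-0.1, 0.5, -1.9]
gripper_width: 0.172
```

```bash
cat >> h.py <<'E'
HOME=np.array([.6198,-.1926]);YAW=.0995
def c2w(x,y,z,yaw=None):
    y0=YAW;c,s=np.cos(y0),np.sin(y0);return np.array([HOME[0]+c*x-s*y,HOME[1]+s*x+c*y,z])
def w2c(P):
    c,s=np.cos(YAW),np.sin(YAW);d=np.asarray(P)-np.array([*HOME,0]);return np.stack([c*d[...,0]+s*d[...,1],-s*d[...,0]+c*d[...,1],d[...,2]],-1)
def analyse(f):
    P=pc(f);C=w2c(P)
    hsv=cv2.cvtColor(f['frame'],cv2.COLOR_RGB2HSV)
    return P,C,hsv
E
python3 - <<'E'
from h import *
plan(c2w(-.122,0,.17),YAW)
f=wcloud();np.savez('w5.npz',**f);cv2.imwrite('pics/w5.png',f['frame'][:,:,::-1])
E
```

```text
t 6.5667 pos [ 0.4995 -0.2029  0.1694] f [-0.09  0.5  -1.94] gw 0.172
turn units [-0.03  0.02  0.03] shift now-axes [ 0.04  0.03 -0.01] shift tgt-axes [ 0.04  0.03 -0.01]
```

View pics/w5.png

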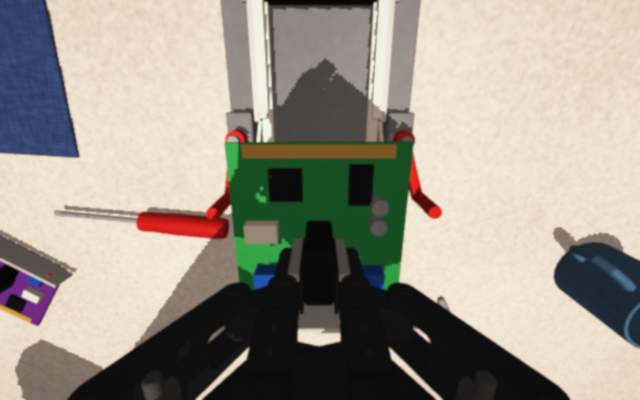

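The held board (leading edge at row 143) is in front of the cage walls (x 270 and 373). Now I'll measure the board centreline against the wall centreline.

```bash
cat > align.py <<'E'
from h import *
import sys
def align(f):
    P,C,hsv=analyse(f);p,r,s=pose()
    T=r.inv().apply((P-p).reshape(-1,3)).reshape(P.shape)
    g=(np.abs(T[...,2]-.0174)<.004)&(hsv[...,2]>25)&(np.abs(T[...,0])<.07)&(T[...,1]<.03)&(T[...,1]>-.07)
    # edges per image row between leading edge and fingers
    L=[];Rr=[]
    for v in range(400):
        u=np.where(g[v])[0]
        if len(u)>120: L.append(C[v,u[0]]);Rr.append(C[v,u[-1]])
    L=np.array(L);Rr=np.array(Rr)
    print('board rows',len(L),'width',np.median(L[:,1]-Rr[:,1]).round(4))
    c=(L+Rr)/2;fit=np.polyfit(c[:,0],c[:,1],1);print('board centre y at mid',np.polyval(fit,c[:,0].mean()).round(5),'xmean',c[:,0].mean().round(4),'slope',fit[0].round(4),'lead x max',np.percentile(C[g][:,0],99.5).round(4),'z',np.median(C[g][:,2]).round(4))
    # walls
    m=(C[...,2]>.037)&(C[...,2]<.049)&(C[...,0]>-.045)&(C[...,0]<.05)&(np.abs(C[...,1])<.07)&(np.abs(C[...,1])>.04)
    for sg in (1,-1):
        k=m&(C[...,1]*sg>0);q=C[k]
        if len(q)>50:
            fit=np.polyfit(q[:,0],q[:,1],1);print('wall',sg,len(q),'y@-0.03',np.polyval(fit,-.03).round(5),'slope',fit[0].round(4),np.percentile(q[:,1],[3,50,97]).round(4),'xmin',q[:,0].min().round(4))
    m=(C[...,2]>.048)&(C[...,2]<.056)&(C[...,0]>-.09)&(C[...,0]<-.06)&(np.abs(np.abs(C[...,1])-.08)<.012)
    for sg in (1,-1):
        q=C[m&(C[...,1]*sg>0)]
        if len(q): print('hinge',sg,len(q),q.mean(0).round(4),np.ptp(q,axis=0).round(4))
E
python3 - <<'E'
from align import *
align(dict(np.load('w5.npz')))
E
```

```text
board rows 80 width 0.1093
board centre y at mid 0.00107 xmean -0.084 slope 0.004 lead x max -0.0597 z 0.1504
wall 1 1751 y@-0.03 0.05484 slope 0.0015 [0.0488 0.0549 0.0613] xmin -0.0446
wall -1 1773 y@-0.03 -0.05436 slope 0.0025 [-0.0608 -0.0543 -0.0482] xmin -0.045
hinge 1 153 [-0.0679  0.0792  0.051 ] [0.0093 0.0179 0.0079]
hinge -1 166 [-0.0692 -0.0798  0.0509] [0.0273 0.0197 0.0079]
```

Emit:
carry_out(moves=[[[0,0,0.03,0.02,0,0.7,-1],[0,0,0,0,0,0.7,-1],[0,0,0,0,0,0.7,-1],[0,0,0,0,0,0.4,-1],[0,0,0,0,0,0.23,-1],[0,0,0,0,0,0,-1],[0,0,0,0,0,0,-1],[0,0,0,0,0,0,-1]]])

```text
time: 7.28
tool_pos: [0.502, -0.2048, 0.0636]
tool_rot: [-0.002, 0.742, -0.671, 0.003]
contact_force: [0.3, 1.2, -2.3]
gripper_width: 0.169
```

Run:
```python
from align import *
plan(c2w(-.122,0,.054),YAW)
f=wcloud();np.savez('w6.npz',**f);cv2.imwrite('pics/w6.png',f['frame'][:,:,::-1])
align(f)
```

```text
t 7.2833 pos [ 0.502  -0.2048  0.0636] f [ 0.29  1.17 -2.28] gw 0.169
turn units [-0.08 -0.02  0.01] shift now-axes [-0.01  0.09  0.24] shift tgt-axes [-0.01  0.09  0.24]
board rows 81 width 0.1094
board centre y at mid -0.00159 xmean -0.082 slope -0.0173 lead x max -0.0494 z 0.0447
wall 1 3227 y@-0.03 0.05469 slope -0.0004 [0.0487 0.0546 0.0614] xmin -0.0446
wall -1 3231 y@-0.03 -0.05409 slope 0.0022 [-0.0607 -0.054  -0.048 ] xmin -0.0449
hinge 1 1052 [-0.0759  0.0791  0.0507] [0.0273 0.0188 0.008 ]
hinge -1 1048 [-0.0759 -0.0794  0.0508] [0.0276 0.02   0.008 ]
```

View pics/w6.png

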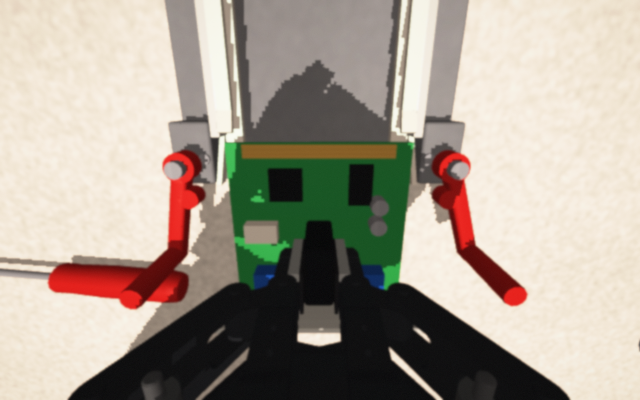

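```bash
cat >> align.py <<'E'
def edges(f):
    P,C,hsv=analyse(f)
    g=((hsv[...,0]>40)&(hsv[...,0]<80)&(hsv[...,1]>100)|((hsv[...,0]>10)&(hsv[...,0]<30)&(hsv[...,1]>120)))
    o=[]
    for v in range(100,235):
        u=np.where(g[v,200:440])[0]+200
        if len(u)>100: 
            a,b=C[v,u[0]+1],C[v,u[-1]-1]
            if .100<a[1]-b[1]<.112: o.append([v,u[0],u[-1],a[1],b[1],a[0],a[2]])
    o=np.array(o);mid=(o[:,3]+o[:,4])/2
    k=np.polyfit(o[:,5],mid,1);print('n',len(o),'width',np.median(o[:,3]-o[:,4]).round(4),'mid',np.median(mid).round(4),'slope',k[0].round(4),'at lead',np.polyval(k,o[:,5].max()).round(4),'leadx',o[:,5].max().round(4),'ztop front/rear',o[:8,6].mean().round(4),o[-8:,6].mean().round(4))
    print(o[::20].round(3))
E
python3 - <<'E'
from align import *
for n in 'w5.npz','w6.npz': edges(dict(np.load(n)))
E
```

```text
n 78 width 0.1074 mid 0.001 slope -0.0004 at lead 0.0011 leadx -0.0599 ztop front/rear 0.1503 0.1508
[[ 1.42e+02  2.26e+02  4.13e+02  5.40e-02 -5.30e-02 -6.00e-02  1.49e-01]
 [ 1.64e+02  2.27e+02  4.09e+02  5.50e-02 -5.20e-02 -7.30e-02  1.49e-01]
 [ 1.85e+02  2.29e+02  4.09e+02  5.50e-02 -5.40e-02 -8.60e-02  1.51e-01]
 [ 2.05e+02  2.32e+02  4.05e+02  5.40e-02 -5.20e-02 -9.90e-02  1.51e-01]]
n 77 width 0.1074 mid -0.0011 slope 0.0053 at lead -0.001 leadx -0.0579 ztop front/rear 0.044 0.0441
[[ 1.43e+02  2.25e+02  4.12e+02  5.20e-02 -5.50e-02 -5.80e-02  4.50e-02]
 [ 1.65e+02  2.26e+02  4.10e+02  5.30e-02 -5.50e-02 -7.10e-02  4.50e-02]
 [ 1.85e+02  2.30e+02  4.08e+02  5.20e-02 -5.50e-02 -8.30e-02  4.40e-02]
 [ 2.05e+02  2.32e+02  4.05e+02  5.20e-02 -5.40e-02 -9.60e-02  4.40e-02]]
```

Emit:
carry_out(moves=[[[0,0,0,-0.03,0.05,0.1,-1],[0,0,0,0,0,0.05,-1],[0,0,0,0,0,0,-1],[0,0,0,0,0,0,-1],[0,0,0,0,0,0,-1]]])

```text
time: 7.75
tool_pos: [0.4987, -0.2037, 0.056]
tool_rot: [-0.002, 0.741, -0.671, 0.002]
contact_force: [0.7, -0.4, -2.5]
gripper_width: 0.176
```

Run:
```python
from align import *
plan(c2w(-.122,0,.054),YAW)
f=wcloud();np.savez('w7.npz',**f)
edges(f);align(f)
```

```text
t 7.75 pos [ 0.4987 -0.2037  0.056 ] f [ 0.67 -0.45 -2.52] gw 0.176
turn units [-0.05 -0.01  0.  ] shift now-axes [0.03 0.01 0.05] shift tgt-axes [0.03 0.01 0.05]
n 78 width 0.1073 mid 0.0003 slope 0.0064 at lead 0.0005 leadx -0.0611 ztop front/rear 0.0368 0.0374
[[ 1.43e+02  2.25e+02  4.12e+02  5.40e-02 -5.30e-02 -6.10e-02  3.70e-02]
 [ 1.65e+02  2.26e+02  4.10e+02  5.50e-02 -5.40e-02 -7.40e-02  3.60e-02]
 [ 1.85e+02  2.30e+02  4.07e+02  5.40e-02 -5.30e-02 -8.60e-02  3.70e-02]
 [ 2.05e+02  2.32e+02  4.05e+02  5.30e-02 -5.30e-02 -9.90e-02  3.70e-02]]
board rows 79 width 0.1093
board centre y at mid 0.00073 xmean -0.0847 slope 0.0186 lead x max -0.0536 z 0.037
wall 1 3255 y@-0.03 0.05468 slope -0.0001 [0.0487 0.0546 0.0614] xmin -0.0448
wall -1 3262 y@-0.03 -0.05399 slope 0.0008 [-0.0607 -0.0539 -0.048 ] xmin -0.0447
hinge 1 1180 [-0.0758  0.0791  0.0509] [0.0274 0.0187 0.008 ]
hinge -1 1182 [-0.0759 -0.0793  0.0508] [0.0279 0.0195 0.008 ]
```

Board centreline +0.3 mm and cage centreline +0.3 mm, so they line up. Sliding in with 6 mm rows and watching the force.

Emit:
carry_out(moves=[[[0,0,0,0,-0.15,0.02,-1],[0,0,0,0,-0.15,0,-1],[0,0,0,0,-0.15,0,-1],[0,0,0,0,0,0,-1],[0,0,0,0,0,0,-1]]])

```text
time: 8.22
tool_pos: [0.5171, -0.2018, 0.0552]
tool_rot: [-0.001, 0.742, -0.671, 0.002]
contact_force: [-0.3, -0.0, -1.9]
gripper_width: 0.172
```

Run:
```python
from align import *
plan(c2w(-.007,0,.053),YAW)
f=wcloud();edges(f);cv2.imwrite('pics/w8.png',f['frame'][:,:,::-1])
```

```text
t 8.2167 pos [ 0.5171 -0.2018  0.0552] f [-0.29 -0.01 -1.9 ] gw 0.172
turn units [-0.05 -0.01  0.01] shift now-axes [ 0.03 -2.4   0.07] shift tgt-axes [ 0.03 -2.4   0.06]
n 60 width 0.1076 mid 0.0004 slope 0.0083 at lead 0.0006 leadx -0.0537 ztop front/rear 0.0358 0.0361
[[ 1.62e+02  2.30e+02  4.04e+02  5.20e-02 -5.00e-02 -5.40e-02  3.60e-02]
 [ 1.82e+02  2.29e+02  4.08e+02  5.40e-02 -5.30e-02 -6.60e-02  3.60e-02]
 [ 2.02e+02  2.31e+02  4.06e+02  5.40e-02 -5.40e-02 -7.90e-02  3.60e-02]]
```

View pics/w8.png

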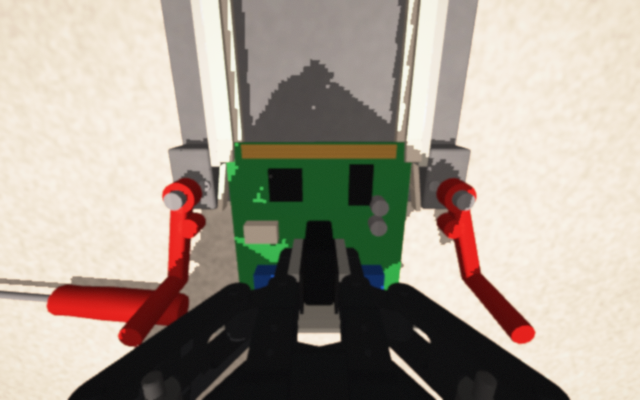

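The leading edge has entered under both lips (board corners hidden at row 150), with no force. Continuing.

Emit:
carry_out(moves=[[[0,0,0,0,-0.15,0,-1],[0,0,0,0,-0.15,0,-1],[0,0,0,0,-0.15,0,-1],[0,0,0,0,-0.15,0,-1],[0,0,0,0,-0.15,0,-1],[0,0,0,0,0,0,-1]]])

```text
time: 8.77
tool_pos: [0.5478, -0.1988, 0.0556]
tool_rot: [-0.002, 0.742, -0.671, 0.002]
contact_force: [-0.5, -0.1, -1.7]
gripper_width: 0.174
```

Emit:
carry_out(moves=[[[0,0,0,0.01,-0.15,0,-1],[0,0,0,0,-0.15,0,-1],[0,0,0,0,-0.15,0,-1],[0,0,0,0,-0.15,0,-1],[0,0,0,0,-0.1,0,-1],[0,0,0,0,0,0,-1],[0,0,0,0,0,0,-1]]])

```text
time: 9.35
tool_pos: [0.5745, -0.1963, 0.0554]
tool_rot: [-0.001, 0.742, -0.671, 0.001]
contact_force: [-0.4, 0.0, -2.2]
gripper_width: 0.174
```

Run:
```python
from align import *
plan(c2w(-.007,0,.053),YAW)
f=wcloud();cv2.imwrite('pics/w9.png',f['frame'][:,:,::-1]);np.savez('w9.npz',**f);edges(f)
```

```text
t 9.35 pos [ 0.5745 -0.1963  0.0554] f [-0.39  0.03 -2.15] gw 0.174
turn units [-0.05 -0.    0.01] shift now-axes [ 0.02 -0.96  0.06] shift tgt-axes [ 0.02 -0.96  0.06]Traceback (most recent call last):
  File "<stdin>", line 3, in <module>
  File "align.py", line 34, in edges
    o=np.array(o);mid=(o[:,3]+o[:,4])/2
                       ~^^^^^
IndexError: too many indices for array: array is 1-dimensional, but 2 were indexed
```

View pics/w9.png

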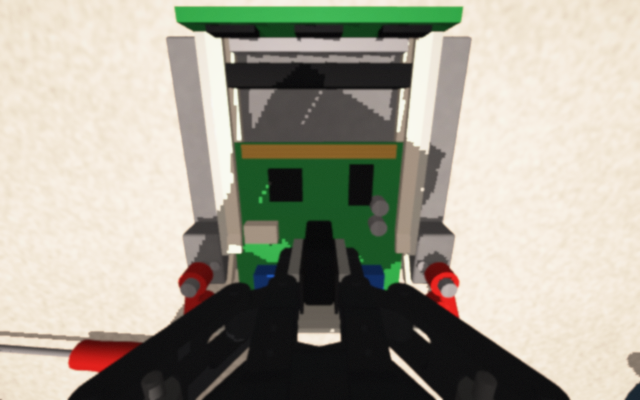

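No force yet, with about 38 mm to home. Advancing 22 mm, then creeping.

Emit:
carry_out(moves=[[[0,0,0,0,-0.12,0,-1],[0,0,0,0,-0.12,0,-1],[0,0,0,0,-0.12,0,-1],[0,0,0,0,-0.12,0,-1],[0,0,0,0,-0.07,0,-1],[0,0,0,0,0,0,-1],[0,0,0,0,0,0,-1]]])

```text
time: 9.98
tool_pos: [0.5963, -0.1942, 0.0554]
tool_rot: [-0.001, 0.742, -0.671, 0.001]
contact_force: [-0.1, 0.4, -2.1]
gripper_width: 0.173
```

Run:
```python
from align import *
plan(c2w(-.007,0,.053),YAW)
f=wcloud();cv2.imwrite('pics/w10.png',f['frame'][:,:,::-1]);np.savez('w10.npz',**f)
C=w2c(pc(f));print(C[60:150:6,320].round(4))
```

```text
t 9.9833 pos [ 0.5963 -0.1942  0.0554] f [-0.11  0.43 -2.15] gw 0.173
turn units [-0.05 -0.    0.01] shift now-axes [ 0.02 -0.41  0.06] shift tgt-axes [ 0.02 -0.41  0.06]
[[ 0.0855 -0.0008  0.0002]
 [ 0.075  -0.0005  0.0596]
 [ 0.0724 -0.0005  0.0606]
 [ 0.0703 -0.0005  0.0554]
 [ 0.0676 -0.0005  0.0568]
 [ 0.0656 -0.0006  0.0417]
 [ 0.0626 -0.0006  0.0411]
 [ 0.0598 -0.0008  0.0058]
 [ 0.0565 -0.0007  0.0403]
 [ 0.0534 -0.0007  0.0402]
 [ 0.0503 -0.0007  0.0415]
 [ 0.0471 -0.0007  0.042 ]
 [ 0.0405 -0.0009  0.006 ]
 [ 0.0364 -0.0009  0.0057]
 [ 0.0364 -0.0008  0.0353]]
```

View pics/w10.png

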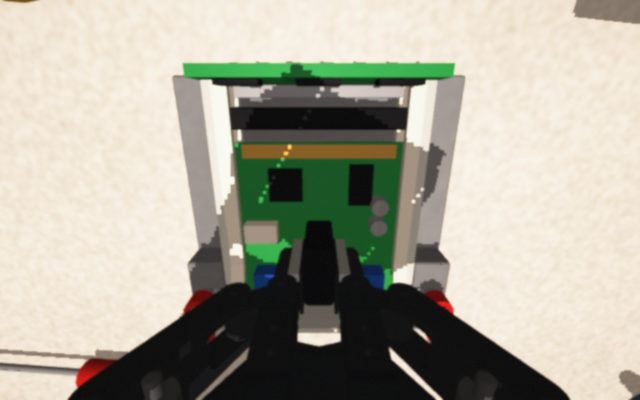

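The contact block's front is at about x=45.5 mm and the leading edge at about 37.5 mm. Advancing 5 mm, then creeping.

Emit:
carry_out(moves=[[[0,0,0,0,-0.06,0,-1],[0,0,0,0,-0.06,0,-1],[0,0,0,0,0,0,-1],[0,0,0,0,0,0,-1]]])

```text
time: 10.37
tool_pos: [0.6011, -0.1938, 0.0556]
tool_rot: [-0.001, 0.742, -0.671, 0.002]
contact_force: [-1.5, 0.3, -1.4]
gripper_width: 0.168
```

Emit:
carry_out(moves=[[[0,0,0,0,-0.03,0,-1],[0,0,0,0,-0.03,0,-1],[0,0,0,0,0,0,-1],[0,0,0,0,0,0,-1]]])

```text
time: 10.7
tool_pos: [0.6034, -0.1935, 0.0555]
tool_rot: [-0.001, 0.741, -0.671, 0.002]
contact_force: [-0.1, -0.2, -2.6]
gripper_width: 0.173
```

Emit:
carry_out(moves=[[[0,0,0,0,-0.025,0,-1],[0,0,0,0,0,0,-1],[0,0,0,0,0,0,-1]]])

```text
time: 10.95
tool_pos: [0.6042, -0.1934, 0.0555]
tool_rot: [-0.001, 0.741, -0.671, 0.001]
contact_force: [0.2, -0.6, -1.6]
gripper_width: 0.171
```

Emit:
carry_out(moves=[[[0,0,0,0,-0.025,0,-1],[0,0,0,0,0,0,-1],[0,0,0,0,0,0,-1]]])

```text
time: 11.2
tool_pos: [0.6051, -0.1933, 0.0554]
tool_rot: [-0.001, 0.741, -0.671, 0.001]
contact_force: [-1.0, -0.2, -0.9]
gripper_width: 0.174
```

```bash
cat > st.py <<'E'
from h import *
plan(c2w(-.007,0,.053),YAW)
p,r,s=pose();print('cage xyz tcp',w2c(p).round(4),'f cage x',(s['contact_force'][:2]@[np.cos(YAW),np.sin(YAW)]).round(2))
f=wcloud();np.savez('last.npz',**f);C=w2c(pc(f))
g=f['frame']
for u in (270,300,340,380):
    col=C[95:175,u];fr=g[95:175,u].astype(int)
    # contact block = dark & z>.03
    k=(fr.sum(1)<120)&(col[:,2]>.034)&(col[:,0]>.04); 
    print(u,'block',col[k][:,0].min().round(4) if k.any() else None, 'gold lead',[c for c in col[(fr[:,0]>fr[:,2]+40)][:,0][:1].round(4)])
E
python3 st.py
```

```text
t 11.2 pos [ 0.6051 -0.1933  0.0554] f [-0.99 -0.21 -0.9 ] gw 0.174
turn units [-0.04 -0.    0.  ] shift now-axes [ 0.02 -0.19  0.06] shift tgt-axes [ 0.02 -0.19  0.06]
cage xyz tcp [-0.0147  0.0008  0.0554] f cage x -1.01
270 block 0.0463 gold lead [np.float64(0.0452)]
300 block 0.0466 gold lead [np.float64(0.0453)]
340 block 0.0464 gold lead [np.float64(0.0454)]
380 block 0.0464 gold lead [np.float64(0.0453)]
```

Nearly touching: lead edge at about 45.3–46 mm, block at 46.4 mm. Creeping on.

Emit:
carry_out(moves=[[[0,0,0,0,-0.03,0,-1],[0,0,0,0,0,0,-1],[0,0,0,0,0,0,-1],[0,0,0,0,0,0,-1]]])

```text
time: 11.58
tool_pos: [0.6063, -0.1932, 0.0555]
tool_rot: [-0.001, 0.741, -0.671, 0.001]
contact_force: [-3.7, -1.1, -0.5]
gripper_width: 0.175
```

```bash
python3 st.py
```

```text
t 11.5833 pos [ 0.6063 -0.1932  0.0555] f [-3.69 -1.09 -0.54] gw 0.175
turn units [-0.04 -0.    0.  ] shift now-axes [ 0.02 -0.16  0.06] shift tgt-axes [ 0.02 -0.16  0.06]
cage xyz tcp [-0.0135  0.0008  0.0555] f cage x -3.78
270 block 0.0474 gold lead [np.float64(0.0465)]
300 block 0.0475 gold lead [np.float64(0.0465)]
340 block 0.0476 gold lead [np.float64(0.0465)]
380 block 0.0477 gold lead [np.float64(0.0467)]
```

The block moved back about 1.1 mm with 3.8 N, so contact is felt. A touch more, then hold.

Emit:
carry_out(moves=[[[0,0,0,0,-0.02,0,-1],[0,0,0,0,0,0,-1],[0,0,0,0,0,0,-1],[0,0,0,0,0,0,-1],[0,0,0,0,0,0,-1],[0,0,0,0,0,0,-1]]])

```text
time: 12.13
tool_pos: [0.6071, -0.1931, 0.0554]
tool_rot: [-0.001, 0.741, -0.671, 0.001]
contact_force: [-4.8, -0.1, 0.4]
gripper_width: 0.171
```

```bash
python3 st.py
```

```text
t 12.1333 pos [ 0.6071 -0.1931  0.0554] f [-4.85 -0.07  0.37] gw 0.171
turn units [-0.04 -0.    0.  ] shift now-axes [ 0.02 -0.14  0.06] shift tgt-axes [ 0.02 -0.14  0.06]
cage xyz tcp [-0.0127  0.0008  0.0554] f cage x -4.83
270 block 0.0485 gold lead [np.float64(0.0473)]
300 block 0.0485 gold lead [np.float64(0.0474)]
340 block 0.0487 gold lead [np.float64(0.0474)]
380 block 0.0487 gold lead [np.float64(0.0475)]
```

Held about 0.4 s at roughly 2.2 mm and 4.8 N. Releasing and lifting.

Emit:
carry_out(moves=[[[0,0,0,0,0,0,-0.25],[0,0,0,0,0,0,-0.25],[0,0,0,0,0,0,-0.25],[0,0,0,0,0,0,-0.25],[0,0,0,0,0,0,-0.25],[0,0,0,0,0,-0.5,-0.25],[0,0,0,0,0,-1,-0.25],[0,0,0,0,0,-1,-0.25]]])

```text
time: 12.85
tool_pos: [0.6055, -0.1924, 0.1543]
tool_rot: [-0.001, 0.742, -0.671, -0.001]
contact_force: [0.4, -0.3, 0.5]
gripper_width: 0.376
```

Emit:
carry_out(moves=[[[0,0,0,0,0.5,-1,-1],[0,0,0,0,1,0,-1],[0,0,0,0,1,0,-1],[0,0,0,0,1,0,-1],[0,0,0,0,0,0,-1],[0,0,0,0,0,0,-1],[0,0,0,0,0,0,-1]]])

```text
time: 13.43
tool_pos: [0.4693, -0.2072, 0.1929]
tool_rot: [-0.002, 0.741, -0.671, 0.003]
contact_force: [0.2, -0.1, 0.6]
gripper_width: 0.0
```

Run:
```python
from h import *
plan(c2w(-.1,0,.2),YAW)
f=wcloud();cv2.imwrite('pics/w11.png',f['frame'][:,:,::-1]);np.savez('w11.npz',**f)
from plant import grab_frame
t=grab_frame('top');cv2.imwrite('pics/t11.png',cv2.resize(t['frame'][120:230,290:450,::-1],None,fx=4,fy=4,interpolation=cv2.INTER_CUBIC))
for F in (f,t):
    C=w2c(pc(F)); m=(C[...,2]>.083)&(C[...,2]<.1)&(C[...,0]>-.17)&(C[...,0]<-.05)&(np.abs(C[...,1])<.14)
    for sg in (1,-1):
        q=C[m&(C[...,1]*sg>.0)]
        if len(q): 
            c=q.mean(0);print('post',sg,len(q),c.round(4),'theta',np.arctan2(-(c[0]+.072),(.08-c[1]*sg)).round(3))
    m=(C[...,2]>.05)&(C[...,2]<.065)&(C[...,0]>-.09)&(C[...,0]<-.05)&(np.abs(C[...,1])<.06)
    q=C[m]; print('plate',len(q),np.median(q,0).round(4) if len(q) else 0)
```

```text
t 13.4333 pos [ 0.4693 -0.2072  0.1929] f [ 0.24 -0.13  0.64] gw 0.0
turn units [-0.07 -0.02 -0.  ] shift now-axes [ 0.01 -1.28 -0.17] shift tgt-axes [ 0.01 -1.28 -0.18]
post 1 181 [-0.1275  0.0907  0.0912] theta 1.762
post -1 181 [-0.1254 -0.097   0.0914] theta 1.879
plate 551 [-0.0698  0.001   0.0597]
post 1 15 [-0.1279  0.0936  0.0927] theta 1.809
plate 32 [-0.0693  0.0375  0.0595]
```

View pics/w11.png

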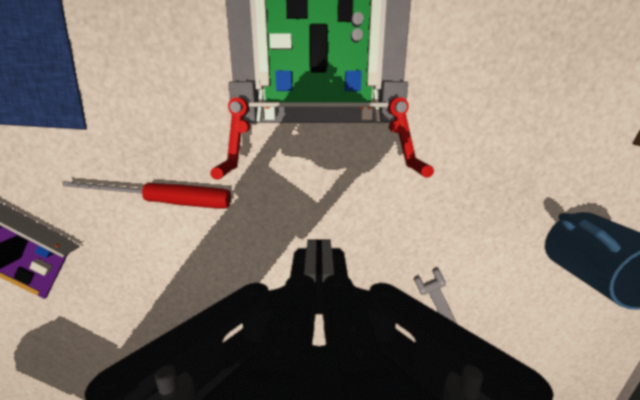

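View pics/t11.png

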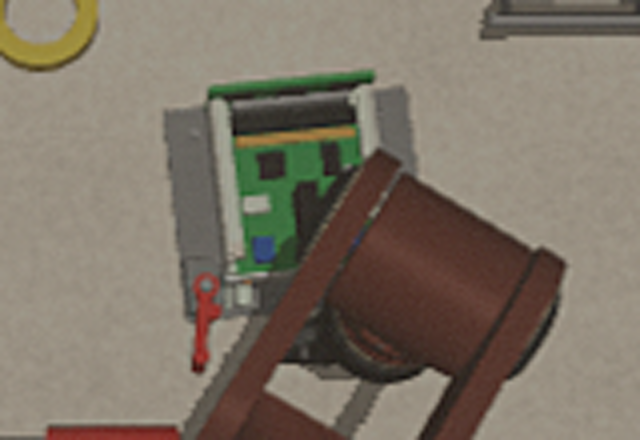

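The board was pushed back to about x=-12 mm, as expected. Levers are at 1.76 and 1.88 rad, both still open. Going outside the left post with the gripper shut.

Run:
```python
from h import *
plan(c2w(-.127,.125,.068),YAW)
plan(c2w(-.125,-.130,.068),YAW)
f=dict(np.load('w11.npz'));C=w2c(pc(f));hsv=cv2.cvtColor(f['frame'],cv2.COLOR_RGB2HSV)
m=((hsv[...,0]<8)|(hsv[...,0]>172))&(hsv[...,1]>150)&(C[...,2]<.036)&(C[...,2]>.003)
q=C[m];print('driver',q.min(0),q.max(0))
```

```text
t 13.5333 pos [ 0.4701 -0.2072  0.193 ] f [-0.42 -0.55  0.56] gw -0.0
turn units [-0.07 -0.01  0.01] shift now-axes [-3.12 -0.57  3.12] shift tgt-axes [-3.12 -0.59  3.12]
t 13.5333 pos [ 0.4701 -0.2072  0.193 ] f [-0.42 -0.55  0.56] gw -0.0
turn units [-0.07 -0.01  0.01] shift now-axes [ 3.26 -0.62  3.13] shift tgt-axes [ 3.26 -0.64  3.12]
driver [-0.18820253 -0.08305916  0.01004112] [-0.06193614  0.20850082  0.03073623]
```

Emit:
carry_out(moves=[[[-0.07,0,0,-0.78,-0.15,0,-1],[0,0,0,-0.78,-0.15,0,-1],[0,0,0,-0.78,-0.15,0,-1],[0,0,0,-0.78,-0.14,0,-1],[0,0,0,0,0,0.9,-1],[0,0,0,0,0,0.9,-1],[0,0,0,0,0,0.9,-1],[0,0,0,0,0,0.4,-1]]])

```text
time: 14.2
tool_pos: [0.478, -0.0788, 0.0635]
tool_rot: [0.002, 0.742, -0.67, -0.003]
contact_force: [-0.5, -0.0, -0.7]
gripper_width: -0.002
```

Emit:
carry_out(moves=[[[0,0,0,0,0,0,-1],[0,0,0,0,0,0,-1],[0,0,0,0,0,0,-1]]])

```text
time: 14.45
tool_pos: [0.4816, -0.0808, 0.07]
tool_rot: [0.0, 0.742, -0.671, 0.001]
contact_force: [0.3, -0.0, -0.3]
gripper_width: 0.001
```

```bash
cat > lv.py <<'E'
from h import *
import sys
p,r,s=pose();print('t',s['time'],'cage tcp',w2c(p).round(4))
c,sn=np.cos(YAW),np.sin(YAW);F=s['contact_force'];print('f cage',(c*F[0]+sn*F[1]).round(1),(-sn*F[0]+c*F[1]).round(1),F[2].round(1))
f=wcloud();n=sys.argv[1];cv2.imwrite(f'pics/{n}.png',f['frame'][:,:,::-1]);np.savez(n+'.npz',**f)
C=w2c(pc(f));hsv=cv2.cvtColor(f['frame'],cv2.COLOR_RGB2HSV)
red=((hsv[...,0]<8)|(hsv[...,0]>172))&(hsv[...,1]>120)
m=red&(C[...,2]>.083)&(C[...,2]<.1)&(C[...,0]>-.17)&(C[...,0]<-.05)&(np.abs(C[...,1])<.14)
for sg in (1,-1):
    q=C[m&(C[...,1]*sg>0)]
    if len(q)>10: 
        q=q.mean(0);print('post',sg,q.round(4),'theta',np.arctan2(-(q[0]+.072),(.08-q[1]*sg)).round(3))
m=(C[...,2]>.055)&(C[...,2]<.064)&(C[...,0]>-.085)&(C[...,0]<-.05)&(np.abs(C[...,1])<.06)&(hsv[...,1]<80)
q=C[m];
if len(q)>20: print('plate',len(q),np.median(q,0).round(4),'slope',np.polyfit(q[:,1],q[:,0],1)[0].round(4))
E
python3 lv.py l1
```

```text
t 14.45 cage tcp [-0.1264  0.125   0.07  ]
f cage 0.3 -0.1 -0.3
post 1 [-0.125   0.0951  0.0908] theta 1.848
plate 1670 [-0.0686  0.0016  0.0597] slope 0.0012
```

View pics/l1.png

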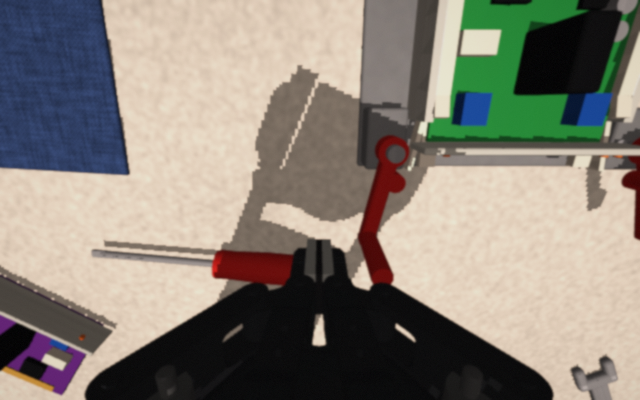

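The post (375,265) is just right of the shut fingers (320,260). Pushing inward along the arc.

Emit:
carry_out(moves=[[[0,0,0,0.2,0.05,0,-1],[0,0,0,0.18,0.02,0,-1],[0,0,0,0.18,0.02,0,-1],[0,0,0,0.18,0,0,-1],[0,0,0,0.2,-0.02,0,-1],[0,0,0,0.2,-0.03,0,-1],[0,0,0,0,0,0,-1],[0,0,0,0,0,0,-1]]])

```text
time: 15.17
tool_pos: [0.4831, -0.1269, 0.0691]
tool_rot: [0.0, 0.741, -0.671, 0.0]
contact_force: [0.1, 1.1, 2.4]
gripper_width: 0.002
```

```bash
python3 lv.py l2
```

```text
t 15.1667 cage tcp [-0.1295  0.079   0.0691]
f cage 0.2 1.1 2.4
post 1 [-0.123   0.0594  0.091 ] theta 1.187
post -1 [-0.1272 -0.0922  0.0835] theta 1.789
plate 1790 [-0.0687  0.0007  0.0598] slope 0.0006
```

View pics/l2.png

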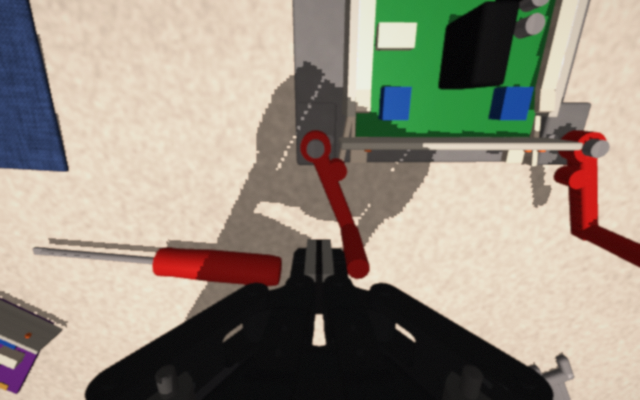

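Emit:
carry_out(moves=[[[0,0,0,0.13,-0.1,0,-1],[0,0,0,0.13,-0.1,0,-1],[0,0,0,0.12,-0.1,0,-1],[0,0,0,0.1,-0.09,0,-1],[0,0,0,0.08,-0.08,0,-1],[0,0,0,0,0,0,-1],[0,0,0,0,0,0,-1]]])

```text
time: 15.8
tool_pos: [0.5026, -0.1458, 0.0673]
tool_rot: [0.001, 0.742, -0.671, -0.002]
contact_force: [-1.6, 4.8, -0.4]
gripper_width: -0.003
```

```bash
python3 lv.py l3
```

```text
t 15.8 cage tcp [-0.1119  0.0582  0.0673]
f cage -1.1 5.0 -0.4
post 1 [-0.1086  0.0383  0.0909] theta 0.72
post -1 [-0.1244 -0.0958  0.0901] theta 1.863
plate 1879 [-0.0684  0.      0.0596] slope -0.0009
```

View pics/l3.png

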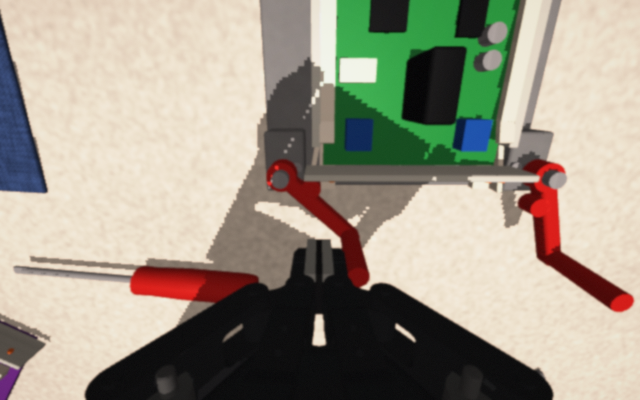

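Left lever is at 0.72. Now the right lever: up, over, and down outside its post.

Emit:
carry_out(moves=[[[0,0,0,-0.2,0,0,-1],[0,0,0,0,0,-0.8,-1],[0,0,0,0,0,-0.8,-1],[0,0,0,0.95,0.08,0,-1],[0,0,0,0.95,0.08,0,-1],[0,0,0,0.95,0.08,0,-1],[0,0,0,0.95,0.08,0,-1],[0,0,0,0.95,0.06,0,-1]]])

```text
time: 16.52
tool_pos: [0.507, -0.3313, 0.1332]
tool_rot: [0.001, 0.742, -0.671, 0.001]
contact_force: [1.2, 0.4, 0.7]
gripper_width: -0.001
```

Emit:
carry_out(moves=[[[0,0,0,0.2,0,0,-1],[0,0,0,0,0,0,-1],[0,0,0,0,0,0.8,-1],[0,0,0,0,0,0.8,-1],[0,0,0,0,0,0,-1],[0,0,0,0,0,0,-1]]])

```text
time: 17.02
tool_pos: [0.5061, -0.3345, 0.0663]
tool_rot: [0.001, 0.742, -0.67, -0.003]
contact_force: [-0.4, 0.6, 0.6]
gripper_width: -0.005
```

```bash
python3 lv.py r1
```

```text
t 17.0167 cage tcp [-0.1272 -0.1299  0.0663]
f cage -0.3 0.6 0.6
post -1 [-0.1238 -0.0993  0.0906] theta 1.927
plate 1592 [-0.069  -0.0099  0.0595] slope 0.0001
```

View pics/r1.png

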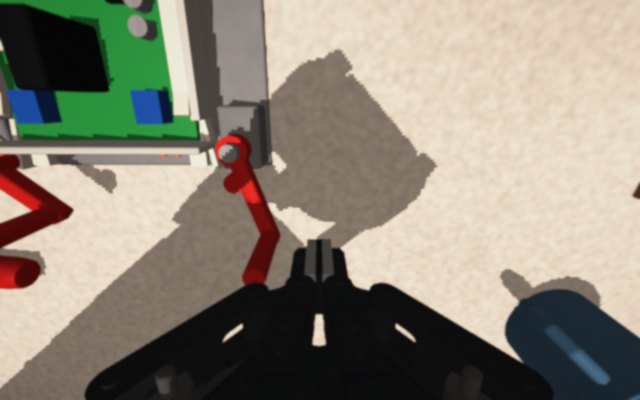

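Emit:
carry_out(moves=[[[0,0,0,-0.2,0.03,0,-1],[0,0,0,-0.18,0.02,0,-1],[0,0,0,-0.18,0.02,0,-1],[0,0,0,-0.19,0,0,-1],[0,0,0,-0.2,-0.02,0,-1],[0,0,0,-0.19,-0.03,0,-1],[0,0,0,0,0,0,-1],[0,0,0,0,0,0,-1]]])

```text
time: 17.73
tool_pos: [0.5025, -0.2923, 0.0704]
tool_rot: [0.001, 0.742, -0.671, 0.001]
contact_force: [-2.0, -2.8, 1.5]
gripper_width: -0.007
```

Emit:
carry_out(moves=[[[0,0,0,-0.13,-0.06,0,-1],[0,0,0,-0.13,-0.07,0,-1],[0,0,0,-0.13,-0.08,0,-1],[0,0,0,-0.12,-0.09,0,-1],[0,0,0,-0.08,-0.08,0,-1],[0,0,0,-0.08,-0.08,0,-1],[0,0,0,0,0,0,-1],[0,0,0,0,0,0,-1]]])

```text
time: 18.4
tool_pos: [0.5178, -0.2637, 0.0692]
tool_rot: [0.001, 0.742, -0.671, 0.001]
contact_force: [-1.8, -3.9, 0.9]
gripper_width: 0.002
```

```bash
python3 lv.py r2
```

```text
t 18.4 cage tcp [-0.1085 -0.0606  0.0692]
f cage -2.2 -3.7 0.9
post 1 [-0.1096  0.0361  0.0905] theta 0.708
post -1 [-0.1104 -0.0417  0.0901] theta 0.786
plate 1763 [-0.0685 -0.0028  0.0595] slope 0.0019
```

View pics/r2.png

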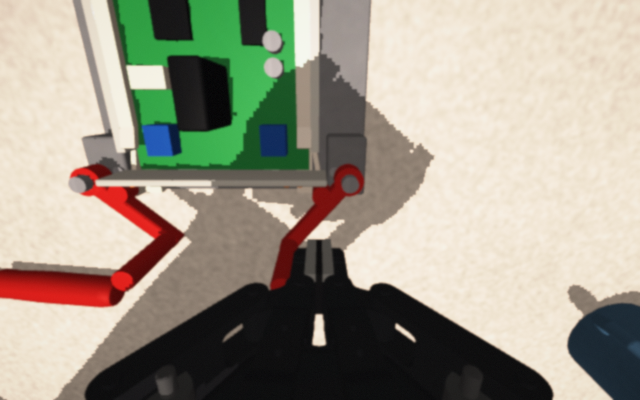

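Levers are at about 0.71 and 0.79. I'll back out in front of both posts, open the fingers to straddle the posts' spacing, and push both in together.

Emit:
carry_out(moves=[[[0,0,0,0.2,0,0,-1],[0,0,0,0,0.6,0,-1],[0,0,0,0,0.7,0,-1],[0,0,0,-0.9,0,0.1,0.3],[0,0,0,-0.8,0,0.1,0.3],[0,0,0,0,0,0,0.3],[0,0,0,0,0,0,0.3],[0,0,0,0,0,0,0.3]]])

```text
time: 19.12
tool_pos: [0.4605, -0.2089, 0.0607]
tool_rot: [0.0, 0.742, -0.671, 0.0]
contact_force: [1.1, 0.2, -0.4]
gripper_width: 0.655
```

```bash
python3 lv.py b1
```

```text
t 19.1167 cage tcp [-0.1601 -0.0004  0.0607]
f cage 1.1 0.0 -0.4
post 1 [-0.1103  0.0367  0.0915] theta 0.724
post -1 [-0.114  -0.0407  0.0914] theta 0.818
plate 2231 [-0.0694 -0.0002  0.0598] slope -0.0021
```

View pics/b1.png

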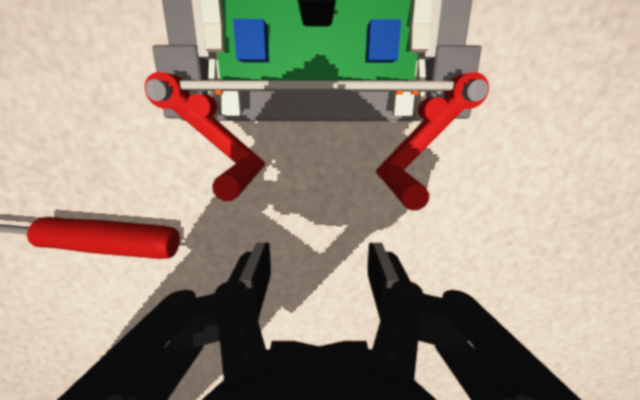

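Emit:
carry_out(moves=[[[0,0,0,0,-0.3,0,0.44],[0,0,0,0,-0.3,0,0.44],[0,0,0,0,-0.12,0,0.44],[0,0,0,0,-0.08,0,0.35],[0,0,0,0,-0.08,0,0.25],[0,0,0,0,-0.08,0,0.15],[0,0,0,0,0,0,0.1],[0,0,0,0,0,0,0.1]]])

```text
time: 19.83
tool_pos: [0.4965, -0.2052, 0.0603]
tool_rot: [0.002, 0.741, -0.671, -0.002]
contact_force: [-9.4, 0.8, 5.8]
gripper_width: 0.554
```

```bash
python3 lv.py b2
```

```text
t 19.8333 cage tcp [-0.124  -0.0003  0.0603]
f cage -9.3 1.8 5.8
post 1 [-0.1096  0.0369  0.0909] theta 0.718
post -1 [-0.1096 -0.0365  0.091 ] theta 0.713
plate 1962 [-0.0685  0.0008  0.0596] slope -0.0
```

View pics/b2.png

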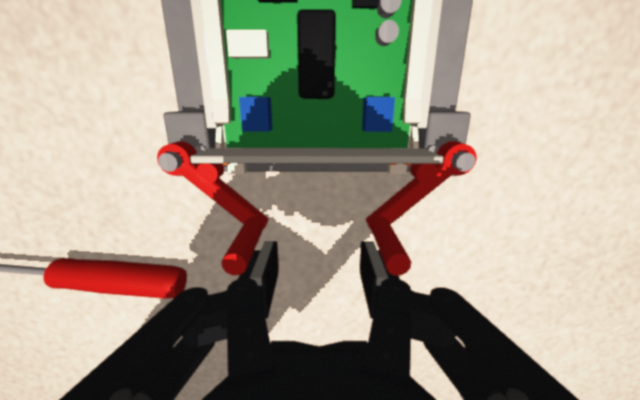

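The posts are both at 0.71 rad and touching, but I narrowed the fingers too early. Backing off slightly, widening and pushing again.

Emit:
carry_out(moves=[[[0,0,0,0,0.15,0,0.4],[0,0,0,0,0,0,0.42],[0,0,0,0,0,0,0.42],[0,0,0,0,-0.15,0,0.42],[0,0,0,0,-0.08,0,0.4],[0,0,0,0,-0.08,0,0.35],[0,0,0,0,0,0,0.33],[0,0,0,0,0,0,0.33]]])

```text
time: 20.55
tool_pos: [0.4966, -0.2057, 0.0601]
tool_rot: [0.009, 0.742, -0.67, -0.008]
contact_force: [-35.0, -4.8, 22.2]
gripper_width: 0.666
```

```bash
python3 lv.py b3
```

```text
t 20.55 cage tcp [-0.1239 -0.0008  0.0601]
f cage -35.3 -1.3 22.2
post 1 [-0.1064  0.0343  0.0909] theta 0.646
post -1 [-0.1056 -0.0332  0.0908] theta 0.622
plate 2101 [-0.0686  0.0004  0.0596] slope -0.0036
```

View pics/b3.png

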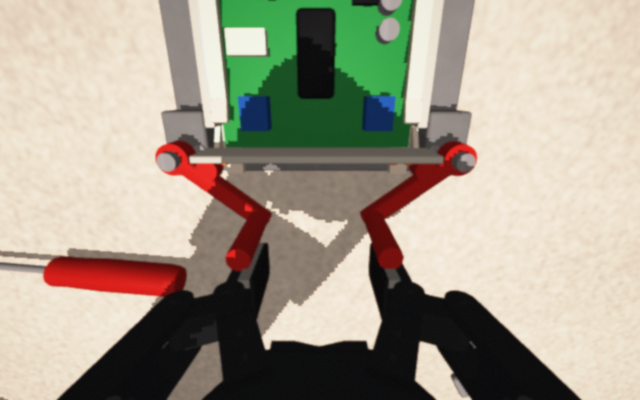

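35 N with an upward component means something is wedged on the open linkage. I'm backing off at once and switching to the shut fingers, higher up, one lever at a time.

Emit:
carry_out(moves=[[[0,0,0,0,0.5,0,0.33],[0,0,0,0,0.4,-0.15,-1],[0,0,0,-0.4,0,-0.15,-1],[0,0,0,-0.4,0,0,-1],[0,0,0,0,0,0,-1],[0,0,0,0,0,0,-1],[0,0,0,0,0,0,-1]]])

```text
time: 21.18
tool_pos: [0.466, -0.1764, 0.0724]
tool_rot: [0.001, 0.742, -0.671, 0.0]
contact_force: [1.3, -0.4, -0.4]
gripper_width: -0.004
```

```bash
python3 lv.py b4
```

```text
t 21.1833 cage tcp [-0.1514  0.0314  0.0724]
f cage 1.3 -0.5 -0.4
post 1 [-0.1069  0.0351  0.0919] theta 0.661
post -1 [-0.1059 -0.0324  0.0913] theta 0.619
plate 1773 [-0.069   0.0003  0.0598] slope -0.0027
```

View pics/b4.png

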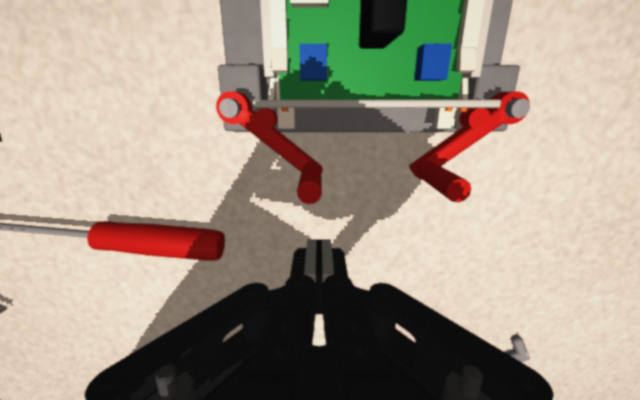

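Emit:
carry_out(moves=[[[0,0,0,0,-0.3,0,-1],[0,0,0,0,-0.3,0,-1],[0,0,0,0.03,-0.08,0,-1],[0,0,0,0.03,-0.08,0,-1],[0,0,0,0,0,0,-1],[0,0,0,0,0,0,-1]]])

```text
time: 21.73
tool_pos: [0.495, -0.1761, 0.072]
tool_rot: [0.002, 0.742, -0.671, -0.001]
contact_force: [-5.7, -0.9, 3.5]
gripper_width: -0.001
```

```bash
python3 lv.py c1
```

```text
t 21.7333 cage tcp [-0.1225  0.0288  0.072 ]
f cage -5.7 -0.3 3.5
post 1 [-0.1045  0.0332  0.0911] theta 0.607
post -1 [-0.1053 -0.0325  0.0909] theta 0.611
plate 1785 [-0.0682  0.0009  0.0597] slope 0.0014
```

View pics/c1.png

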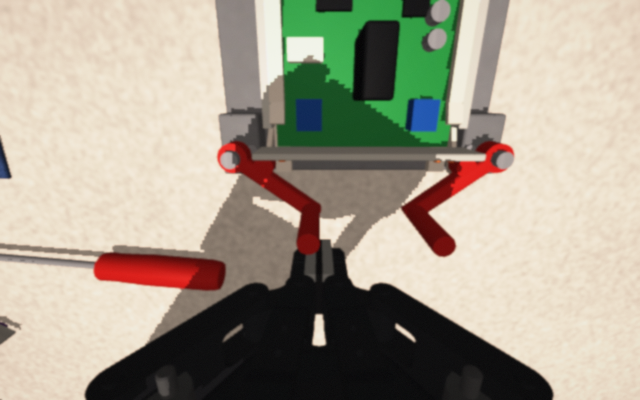

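Emit:
carry_out(moves=[[[0,0,0,0.02,-0.07,0,-1],[0,0,0,0.02,-0.07,0,-1],[0,0,0,0.02,-0.07,0,-1],[0,0,0,0.02,-0.07,0,-1],[0,0,0,0,0,0,-1],[0,0,0,0,0,0,-1]]])

```text
time: 22.28
tool_pos: [0.5051, -0.1812, 0.0722]
tool_rot: [0.005, 0.742, -0.671, -0.0]
contact_force: [-11.1, -11.7, 4.5]
gripper_width: -0.003
```

```bash
python3 lv.py c2
```

```text
t 22.2833 cage tcp [-0.113   0.0228  0.0722]
f cage -12.2 -10.6 4.5
post 1 [-0.0954  0.0278  0.0912] theta 0.421
post -1 [-0.105  -0.0327  0.0908] theta 0.61
plate 1710 [-0.0656  0.0009  0.0596] slope 0.0165
```

View pics/c2.png

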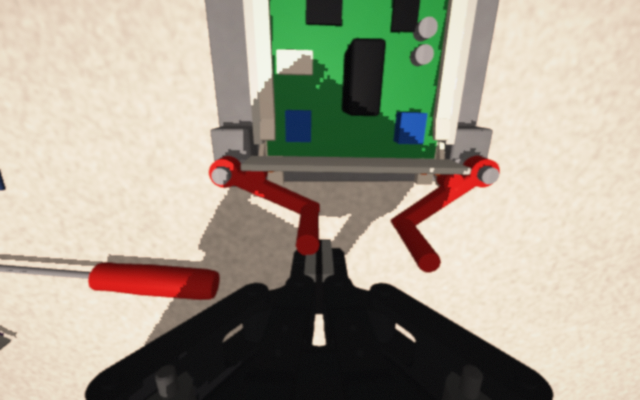

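The left lever is at 0.42 and driving the board, which is skewed by 0.016. Now the right lever to match.

Emit:
carry_out(moves=[[[0,0,0,0,0.5,0,-1],[0,0,0,0.7,0,0,-1],[0,0,0,0.7,0,0,-1],[0,0,0,0,0,0,-1],[0,0,0,0,-0.15,0,-1],[0,0,0,-0.02,-0.1,0,-1],[0,0,0,-0.02,-0.08,0,-1],[0,0,0,0,0,0,-1]]])

```text
time: 23.0
tool_pos: [0.5048, -0.2308, 0.0719]
tool_rot: [0.002, 0.742, -0.67, -0.003]
contact_force: [-8.3, 1.2, 5.1]
gripper_width: -0.001
```

```bash
python3 lv.py c3
```

```text
t 23.0 cage tcp [-0.1183 -0.0265  0.0719]
f cage -8.1 2.0 5.1
post 1 [-0.0952  0.0266  0.091 ] theta 0.41
post -1 [-0.1002 -0.0303  0.0913] theta 0.515
plate 1730 [-0.0657 -0.0004  0.0596] slope 0.0134
```

Emit:
carry_out(moves=[[[0,0,0,0,-0.07,0,-1],[0,0,0,0,-0.07,0,-1],[0,0,0,0,-0.07,0,-1],[0,0,0,0,-0.07,0,-1],[0,0,0,0,-0.04,0,-1],[0,0,0,0,0,0,-1],[0,0,0,0,0,0,-1]]])

```text
time: 23.63
tool_pos: [0.5152, -0.227, 0.0699]
tool_rot: [0.002, 0.742, -0.67, -0.007]
contact_force: [-11.6, 6.4, 4.7]
gripper_width: 0.002
```

```bash
python3 lv.py c4
```

```text
t 23.6333 cage tcp [-0.1075 -0.0239  0.0699]
f cage -10.9 7.5 4.7
post 1 [-0.095   0.0267  0.0909] theta 0.407
post -1 [-0.0893 -0.0251  0.0913] theta 0.306
plate 1740 [-0.0629 -0.0005  0.0596] slope -0.0066
```

View pics/c4.png

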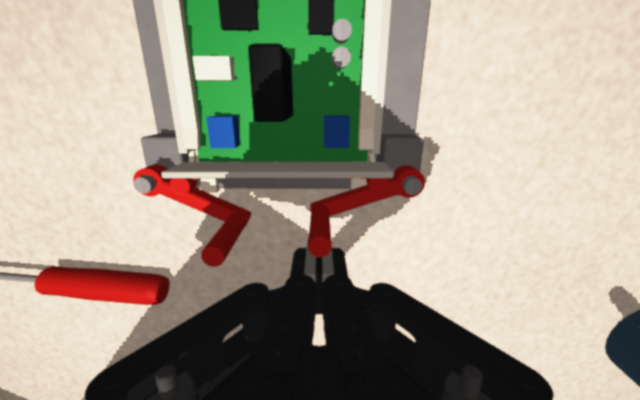

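Emit:
carry_out(moves=[[[0,0,0,0,0.45,0,-1],[0,0,0,-0.65,0,0,-1],[0,0,0,-0.65,0,0,-1],[0,0,0,0,0,0,-1],[0,0,0,0,-0.2,0,-1],[0,0,0,0,-0.1,0,-1],[0,0,0,0,-0.08,0,-1],[0,0,0,0,0,0,-1]]])

```text
time: 24.35
tool_pos: [0.5102, -0.1806, 0.0717]
tool_rot: [0.003, 0.742, -0.671, -0.002]
contact_force: [-6.6, -3.1, 1.8]
gripper_width: -0.002
```

```bash
python3 lv.py c5
```

```text
t 24.35 cage tcp [-0.1079  0.0229  0.0717]
f cage -6.9 -2.4 1.8
post 1 [-0.0897  0.0255  0.0912] theta 0.314
post -1 [-0.0889 -0.0239  0.0911] theta 0.294
plate 1658 [-0.0624  0.0001  0.0596] slope -0.0027
```

Emit:
carry_out(moves=[[[0,0,0,0,-0.07,0,-1],[0,0,0,0,-0.07,0,-1],[0,0,0,0,-0.07,0,-1],[0,0,0,0,-0.07,0,-1],[0,0,0,0,0,0,-1],[0,0,0,0,0,0,-1]]])

```text
time: 24.9
tool_pos: [0.5204, -0.1819, 0.0716]
tool_rot: [0.005, 0.741, -0.671, -0.001]
contact_force: [-9.9, -10.4, 0.9]
gripper_width: -0.001
```

```bash
python3 lv.py c6
```

```text
t 24.9 cage tcp [-0.0978  0.0206  0.0716]
f cage -10.9 -9.3 0.9
post 1 [-0.0798  0.023   0.0913] theta 0.135
post -1 [-0.0888 -0.024   0.091 ] theta 0.292
plate 1721 [-0.0599  0.0009  0.0596] slope 0.0111
```

Emit:
carry_out(moves=[[[0,0,0,0,0.45,0,-1],[0,0,0,0.56,0,0,-1],[0,0,0,0.56,0,0,-1],[0,0,0,0,0,0,-1],[0,0,0,0,-0.2,0,-1],[0,0,0,0,-0.1,0,-1],[0,0,0,0,-0.08,0,-1],[0,0,0,0,-0.07,0,-1]]])

```text
time: 25.62
tool_pos: [0.5253, -0.2216, 0.0719]
tool_rot: [0.002, 0.742, -0.671, -0.004]
contact_force: [-9.9, 1.4, 5.2]
gripper_width: -0.002
```

Emit:
carry_out(moves=[[[0,0,0,0,-0.07,0,-1],[0,0,0,0,-0.06,0,-1],[0,0,0,0,0,0,-1],[0,0,0,0,0,0,-1]]])

```text
time: 25.95
tool_pos: [0.5302, -0.2205, 0.0716]
tool_rot: [0.002, 0.742, -0.67, -0.004]
contact_force: [-9.6, 2.3, 6.8]
gripper_width: 0.003
```

```bash
python3 lv.py c7
```

```text
t 25.95 cage tcp [-0.092  -0.0188  0.0716]
f cage -9.3 3.2 6.8
post 1 [-0.0795  0.022   0.0909] theta 0.128
post -1 [-0.0737 -0.0219  0.0913] theta 0.029
plate 1700 [-0.0579 -0.0016  0.0596] slope -0.0092
```

View pics/c7.png

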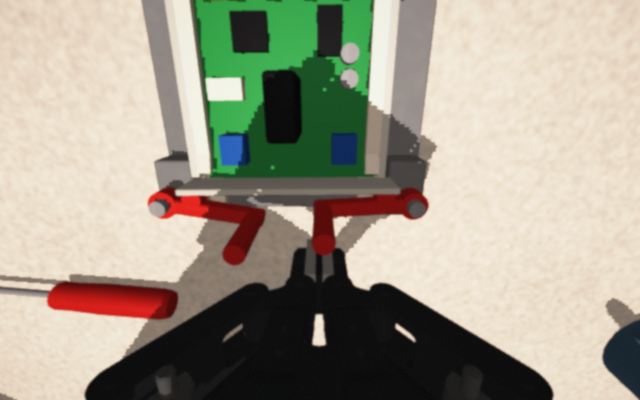

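Right is at 0.03. Now I'll finish the left lever, pushing to its stop with limited force.

Emit:
carry_out(moves=[[[0,0,0,0,0.35,0,-1],[0,0,0,-0.55,0,0,-1],[0,0,0,-0.5,0,0,-1],[0,0,0,0,0,0,-1],[0,0,0,0,-0.15,0,-1],[0,0,0,0,-0.08,0,-1],[0,0,0,0,-0.07,0,-1],[0,0,0,0,-0.06,0,-1]]])

```text
time: 26.67
tool_pos: [0.5267, -0.1809, 0.0718]
tool_rot: [0.003, 0.742, -0.671, -0.003]
contact_force: [-9.8, -0.5, 4.1]
gripper_width: 0.004
```

Emit:
carry_out(moves=[[[0,0,0,0,-0.04,0,-1],[0,0,0,0,0,0,-1],[0,0,0,0,0,0,-1]]])

```text
time: 26.92
tool_pos: [0.5282, -0.1811, 0.0718]
tool_rot: [0.003, 0.741, -0.671, -0.003]
contact_force: [-8.2, 0.3, 4.1]
gripper_width: -0.004
```

```bash
python3 lv.py c8
```

```text
t 26.9167 cage tcp [-0.09    0.0206  0.0718]
f cage -8.1 1.1 4.1
post 1 [-0.0716  0.0221  0.0913] theta -0.006
post -1 [-0.0732 -0.0209  0.0911] theta 0.021
plate 1733 [-0.0568 -0.0003  0.0596] slope 0.0026
```

Emit:
carry_out(moves=[[[0,0,0,0,-0.04,0,-1],[0,0,0,0,0,0,-1],[0,0,0,0,0,0,-1],[0,0,0,0,0.3,0,-1],[0,0,0,0.55,0,0,-1],[0,0,0,0.5,0,0,-1],[0,0,0,0,-0.15,0,-1],[0,0,0,0,-0.1,0,-1]]])

```text
time: 27.63
tool_pos: [0.5331, -0.2249, 0.0725]
tool_rot: [0.003, 0.741, -0.672, -0.0]
contact_force: [-6.4, -5.8, 5.3]
gripper_width: 0.003
```

Emit:
carry_out(moves=[[[0,0,0,0,-0.05,0,-1],[0,0,0,0,-0.05,0,-1],[0,0,0,0,0,0,-1],[0,0,0,0,0,0,-1]]])

```text
time: 27.97
tool_pos: [0.5348, -0.2244, 0.0724]
tool_rot: [0.005, 0.742, -0.671, -0.002]
contact_force: [-14.8, -9.0, 6.8]
gripper_width: -0.004
```

```bash
python3 lv.py c9
```

```text
t 27.9667 cage tcp [-0.0878 -0.0232  0.0724]
f cage -15.6 -7.5 6.8
post 1 [-0.0703  0.0211  0.091 ] theta -0.029
post -1 [-0.0698 -0.0219  0.0913] theta -0.038
plate 1710 [-0.0561  0.0016  0.0595] slope -0.0039
```

Both levers are against their stops. Backing off, then lifting clear for a final check.

Emit:
carry_out(moves=[[[0,0,0,0,0.5,0,-1],[0,0,0,0,0.9,-0.3,-1],[0,0,0,-0.4,0.5,-0.8,-1],[0,0,0,0,0,-1,-1],[0,0,0,0,0,-1,-1],[0,0,0,0,0,0,-1],[0,0,0,0,0,0,-1],[0,0,0,0,0,0,-1]]])

```text
time: 28.68
tool_pos: [0.4609, -0.2133, 0.1965]
tool_rot: [0.001, 0.742, -0.671, -0.0]
contact_force: [-0.4, 0.3, -0.9]
gripper_width: 0.001
```

```bash
python3 lv.py d1
python3 - <<'E'
from h import *
from plant import grab_frame
f=dict(np.load('d1.npz'));C=w2c(pc(f));hsv=cv2.cvtColor(f['frame'],cv2.COLOR_RGB2HSV)
m=(C[...,2]>.065)&(C[...,2]<.08)&(np.abs(C[...,1])<.02)&(np.abs(C[...,0]+.01)<.035)&(f['frame'].sum(2)<150)
q=C[m];print('rib',len(q),q.mean(0) if len(q) else 0,(cv2.minAreaRect((q[:,:2]*1000).astype(np.float32)) if len(q) else 0))
t=grab_frame('top');cv2.imwrite('pics/t12.png',t['frame'][:,:,::-1])
E
```

```text
t 28.6833 cage tcp [-0.1602 -0.0048  0.1965]
f cage -0.4 0.4 -0.9
post 1 [-0.072   0.0218  0.0926] theta 0.001
post -1 [-0.0714 -0.0215  0.0928] theta -0.01
plate 639 [-0.057  -0.0004  0.0597] slope -0.0022
rib 792 [-1.30715323e-02 -5.50155498e-05  7.35573242e-02] ((-12.754928588867188, 0.12575387954711914), (29.362382888793945, 15.389512062072754), 0.42005956172943115)
```

View pics/d1.png

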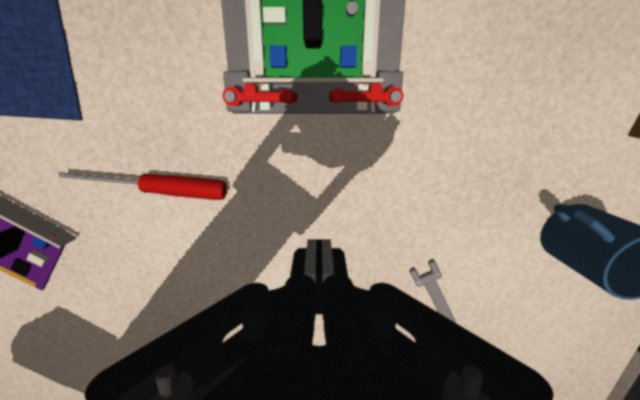

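View pics/t12.png

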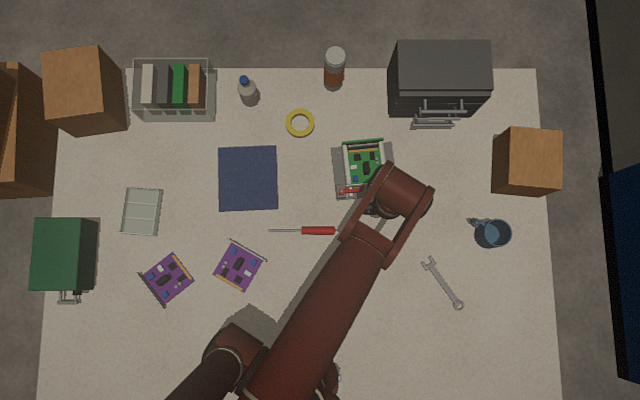

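Levers are shut at about 0.00 and -0.01 rad. The plate centre is at x=-57.0 mm, which is the home value, and bystanders are where they began. Handing in.

```bash
python3 -c "
from plant import ticket
print(ticket.job_done())"
```

```text
the job is handed in; nothing more can be done
None
```

I gripped the green board by its rib and slid it along the guides until it pressed the contact block. That was about 2.2 mm by camera and 4.8 N at the wrist, held about 0.4 s with both levers open. I then let go and swung both levers shut in alternating steps, handing in at about 29 s. The hand-in reports no verdict.

**Last checks:**
- **Levers:** about 0.00 rad (left) and -0.01 rad (right).
- **Board:** front plate centre at x = -57.0 mm, the home value, with a skew of about 0.002 rad.
- **Arm:** lifted clear, with no force reading beyond noise.
- **Bystanders:** looked unmoved in the top view. I did not measure their positions.

**What went wrong or disagreed:**
- **Both levers at once:** my first try, pushing both together with open fingers, jammed at about 35 N wrist force. That is under the limits. I backed off and finished with shut fingers, one lever at a time.
- **Rib reading:** the final rib position read 2–3 mm short of home. I put that down to the rib being cut off at the image edge and trusted the plate reading instead.

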